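# Prove a regulator housing's blind bore on the plug gauge, then hold it bore-up

## Task

An air regulator's eight-sided aluminium spring housing lies on the bench; only one of its ends has the deep blind bore, the other has just a shallow dish. Find the bored end, put it down over the upright gauge pin and press it firmly until its rim sits fully home on the gauge's shoulder, which proves the bore clear; then take it off, turn it over and finish while holding it in the gripper, bored end straight up, 20 to 30 cm above the bench, ready for its spring. Leave the other things where they are.

Things in the scene. Friction and masses are not known exactly. Their poses are not given: they have to be found in the camera images.
- housing: spring housing: plain aluminium octagonal bar, 70 mm long, 52 mm across flats (each flat 21 mm wide), about 0.24 kg. Starts lying on a flat, two flats upright for the jaws. Origin at its centre, 26 mm up; own x axis runs along it, out of the bored end; at the start its z is up, and which way the bored end points varies
- housing_mouth (a point): centre of the rim at the bored end, 35 mm from the housing's origin, same axes. The bore is a centred round hole 28 mm wide and 50 mm deep, closed at the bottom; the other end has a dish equally wide but only 4 mm deep, so the ends look alike
- gauge: plug gauge, fixed to the bench: steel base plate 84 x 84 x 10 mm, on it a round boss 60 mm wide (68 mm at its foot) with a flat top (shoulder) 52 mm above the bench, and on that the upright pin, 23 mm wide, 42 mm tall (tip 94 mm above the bench), its last 12 mm tapering to 10 mm. Origin at the centre of the base's underside, z up
- gauge_shoulder (a point): centre of the shoulder's top, 52 mm above the bench. The bored end goes over the pin with 2.5 mm to spare all round until its rim rests here, before the pin meets the bottom of the bore; the dished end stops on the pin's tip after 4 mm
- spring: bystander: small coil spring standing upright on the bench, 22 mm wide, 46 mm tall, origin at its foot
- air_cap_1: bystander: round spray-gun air cap with two horns, 30 mm wide, 24 mm tall, origin under its middle
- tin: bystander: round closed sample tin, 67 mm wide, 73 mm tall, origin under its middle

How it is judged:
By the outcome, as a careful person would: the job done as asked, in the order asked, and still so for the second after the job is handed in, while the arm keeps its last pose, push and grip.
It also fails if it takes over 72 s, if anything falls off the work surface, if the arm or the gripper's body presses on something with over 40 N, if the wrist force passes 120 N, or if a joint passes its speed limit or range.

## Robot

A 6-joint arm with a two-finger parallel gripper is mounted at the origin on a cart in front of the work surface, level with it; the furniture and walls round the work are solid. World frame = base frame: x ahead of the robot, y to its left, z up, the work surface at z = 0. Lengths are in mm, angles in rad, forces in N, time in s.
With the tool pointing down it reaches from about 350 to 775 mm from the base axis. Payload 7.3 kg.
Tool frame: the origin (TCP) lies at the very end of the fingers, on their centre line; the grasp point (between the pads) lies bot.grip_point_offset behind it (bot.grip_point_offset is the distance from the TCP to the grasp point, in mm); z points along the fingers, y is the line along which they close (so a half turn about z gives the same grasp; the last joint's range is limited). The gripper opens to 92 mm and grips with 3 to 60 N. Pads are 19 mm wide; open, the fingers measure 130 mm over their backs; the gripper's body (75 mm by 190 mm) begins 47 mm behind the grasp point.
Start: joints at [1.155, 0.342, 1.524, -0, 1.275, -0.146], TCP at [139.917, 506.032, 226.741] pointing down, gripper open.
Joint ranges: [-2.53, 2.53], [-0.77, 2.02], [0.04, 2.7], [-1, 4.14], [0.28, 2.66], [-3.11, 3.11]. Speed limits (rad/s): [2.57, 2.57, 3.14, 3.14, 3.14, 3.14].

## Interface

Orientations are given as [roll, pitch, yaw] about the fixed x, y, z axes, in that order (R = Rz(yaw) Ry(pitch) Rx(roll)).
In Python, from plant import bot gives the robot as it stands. The module is installed in compiled form; this text tells all that it offers.
- The arm moves only by the tool carry_out, never from a script. Its argument "plan" is a list of rows, each an object of numbers: "tx", "ty", "tz": the shift along the world's x, y, z in mm; "rx", "ry", "rz": the turn, a rotation vector about the world's x, y, z in rad. A call has 1 to 12 rows; each row shifts and turns the commanded pose from where the row before left it; what a row does not reach is not made up. A row lasts 1/10 s, in which the tool goes at most 50 mm and 8.59 degrees, less where a joint would pass 70% of its speed; a pose out of reach is approached as far as the arm can. A call with a gripper value outside its range is refused whole. "gripper" is the closure, from 0 (fully open) to 1 (shut), set as the call begins (left out, the last holds). The fingers move at their own pace and stop on an object; the grip force is fixed at half the most. Time passes only in rows, so rows that do not move let the fingers close. It gives the time, the measured TCP pose, the force, the opening and the grip force at its end, in the units of the state.
- bot.get_obs(): the state, without advancing time (a new reading comes with each control period).
- bot.capture(name): name is "side" or "top"; returns the picture (420x560x3 uint8, red, green, blue); there is no depth.
- bot.camera_model(name): a dict with "camera_matrix" (3x3 intrinsics, pixels), "R" (3x3) and "t" (3): a world point X has camera coordinates R X + t. Camera axes: x right, y down, z forward; pixel columns grow to the right and rows downward; lengths in mm; the calibration is good to about 2 mm. A picture is of the moment at which its call begins. camera_model takes no time and is no camera call.
- bot.close_job(): hands the job in; it is judged then, once.
The state is a dict: "time": time; "joint_positions": joint angles; "dq": joint speeds; "tau": joint torques, N m; "tool_pos": TCP position; "tcp_rot": TCP orientation; "contact_force": force on the tool from outside, world axes, zero at the start; "moment": the same for the moment, N m; "grip_width": finger opening in mm; "finger_force": force on a finger pad.
Only numpy, scipy, OpenCV 4.12 (cv2) and the standard library are available. Lean on these libraries where they do the work, as an engineer would, in place of code of your own. Each camera call takes 0.05 s, during which the arm holds its last target. There are 200 camera calls.

## Working session

There is one attempt and no reset: what is moved stays moved. The work goes in short steps, Python scripts to look and compute and a tool call to move; the robot and the scene stay as the last step left them, time stands still between calls to the robot, and variables do not carry over. Pictures are saved under pics/ and viewed, at most 10 in all, crops included, and the job is handed in when it is done.

Besides the shell and the picture viewer there is one more tool, called after "Request:" in YAML: its name, and indented under it one key for each argument. carry_out: Moves the arm, as the interface text tells. Its arguments: {"type":"object","properties":{"plan":{"type":"array"},"gripper":{"type":"number"}},"required":["plan"]}

```bash
mkdir -p pics
python3 - <<'E'
from plant import bot
import cv2,numpy as np
for n in("top","side"):
    cv2.imwrite(f"pics/{n}0.png",bot.capture(n)[:,:,::-1]); m=bot.camera_model(n); print(n,m)
print(bot.get_obs(),bot.grip_point_offset)
E
```

```text
top {'camera_matrix': array([[424.33200256,   0.        , 283.57680357],
       [  0.        , 424.33200256, 214.68345998],
       [  0.        ,   0.        ,   1.        ]]), 'R': array([[-1.76384136e-02, -9.99837425e-01, -3.74290609e-03],
       [-9.80493126e-01,  1.80298536e-02, -1.95724688e-01],
       [ 1.95760353e-01,  2.17620689e-04, -9.80651741e-01]]), 't': array([128.68888257, 567.53824649, 913.13931592])}
side {'camera_matrix': array([[391.42880554,   0.        , 275.06413486],
       [  0.        , 391.42880554, 204.35089339],
       [  0.        ,   0.        ,   1.        ]]), 'R': array([[-0.95679707, -0.29061528, -0.00906278],
       [-0.17298122,  0.59400873, -0.78564058],
       [ 0.23370253, -0.75013091, -0.6186168 ]]), 't': array([553.50021396, 103.69491499, 892.67287896])}
{'time': 0.1, 'joint_positions': array([ 1.15501245e+00,  3.42632212e-01,  1.52491877e+00, -3.20380267e-05,
        1.27540433e+00, -1.45993901e-01]), 'dq': array([ 0.00056309, -0.00078767, -0.00155679, -0.00034946,  0.00256893,
        0.00131263]), 'tau': array([ 2.62382426e-03, -4.32003951e+01, -2.44700164e+01,  7.19209132e-02,
        5.25336585e-02, -6.85046984e-05]), 'tool_pos': array([139.76366959, 505.67576176, 226.12622626]), 'tcp_rot': array([-3.14024003e+00, -1.67922860e-04,  2.87181191e+00]), 'contact_force': array([-0.4763155 ,  0.31454257,  0.26977268]), 'moment': array([ 0.02193972,  0.00585275, -0.01948052]), 'finger_force': 0.0, 'grip_width': 91.79567752622836} 18.8
```

View pics/top0.png

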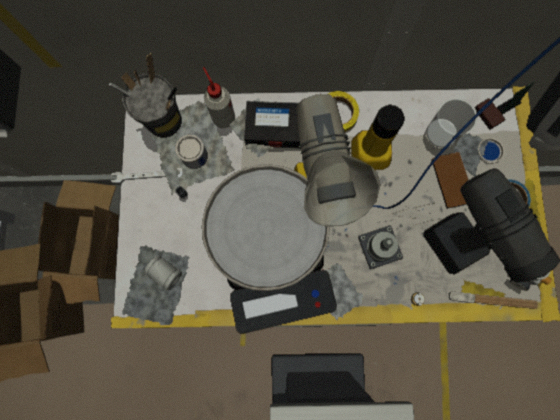

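View pics/side0.png

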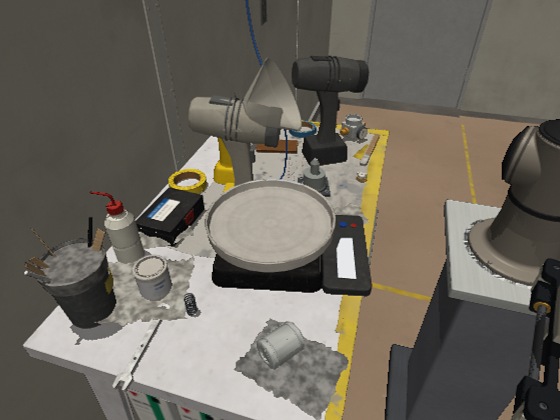

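The housing is at about (162,268) in top and (278,342) in side. The gauge is at (382,245) and (315,178). I'll zoom in on the housing's ends.

```bash
cat > h.py <<'E'
from plant import bot
import cv2,numpy as np
def proj(n,X):
    m=bot.camera_model(n); c=np.atleast_2d(X)@m["R"].T+m["t"]; p=c@m["camera_matrix"].T; return p[:,:2]/p[:,2:]
def ray(n,uv,z):
    m=bot.camera_model(n); d=m["R"].T@np.linalg.solve(m["camera_matrix"],[*uv,1]); o=-m["R"].T@m["t"]; return o+d*(z-o[2])/d[2]
def crop(im,c,w,h,s):
    x,y=int(c[0]-w/2),int(c[1]-h/2); return cv2.resize(im[y:y+h,x:x+w],None,fx=s,fy=s,interpolation=cv2.INTER_CUBIC)
E
python3 - <<'E'
from h import *
t=cv2.imread("pics/top0.png");s=cv2.imread("pics/side0.png")
a=crop(t,(162,270),66,50,6);b=crop(s,(278,345),66,50,6)
c=crop(t,(382,245),66,50,6);d=crop(s,(315,178),66,50,6)
g=np.vstack([np.hstack([a,b]),np.hstack([c,d])]);g=np.clip(g*1.5,0,255).astype(np.uint8)
cv2.imwrite("pics/c0.png",g)
print(ray("top",(162,268),26),ray("side",(280,342),26),ray("top",(384,243),52),ray("side",(315,175),52))
E
```

```text
[455.8091924  400.52874575  26.        ] [448.99033208 395.8479815   26.        ] [ 501.11811008 -107.60986467   52.        ] [494.89252364 -93.77967634  52.        ]
```

View pics/c0.png

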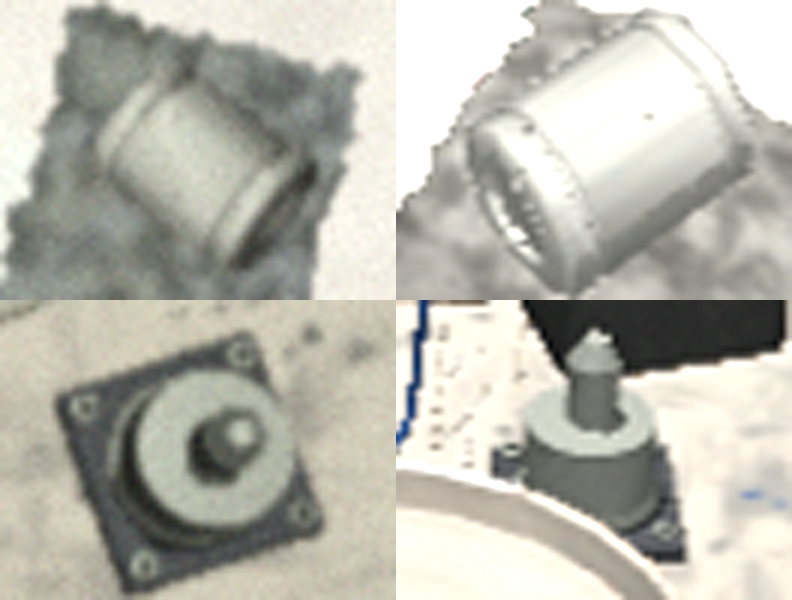

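Run:
```python
from h import *
def av(n): return np.mean([bot.capture(n)[:,:,::-1].astype(float) for _ in range(4)],0)
t=av("top");s=av("side")
a=crop(t,(173,279),26,38,15);b=crop(s,(257,352),26,38,15)
a=np.clip(a*1.8,0,255);b=np.clip(b*1.0,0,255)
cv2.imwrite("pics/c1.png",np.hstack([a,b]).astype(np.uint8))
a=np.float64
# gauge triangulation
P=[bot.camera_model(n)["camera_matrix"]@np.c_[bot.camera_model(n)["R"],bot.camera_model(n)["t"]] for n in("top","side")]
X=cv2.triangulatePoints(P[0],P[1],np.array([385.3,244.7]),np.array([314.5,173.5]));print((X/X[3]).ravel())
print(ray("top",(385.3,244.7),52),ray("side",(314.5,173.5),52))
for n,p in(("top",(349+238/6,220+133/6)),("side",(282+200/6,153+31/6))): print(ray(n,p,94))
```

```text
[ 498.94191224 -112.13519671   44.09880632    1.        ]
[ 497.20056646 -110.29898744   52.        ] [ 497.72141291 -100.45979873   52.        ]
[ 497.42090051 -107.88239222   94.        ]
[ 499.85974397 -110.04119668   94.        ]
```

View pics/c1.png

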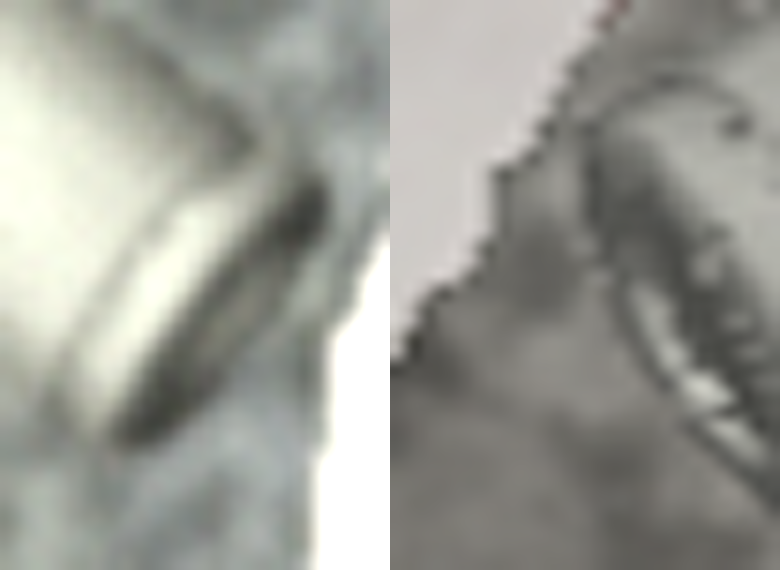

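```bash
cat >> h.py <<'E'
def tri(a,b):
    P=[bot.camera_model(n)["camera_matrix"]@np.c_[bot.camera_model(n)["R"],bot.camera_model(n)["t"]] for n in("top","side")]
    X=cv2.triangulatePoints(P[0],P[1],np.array(a,float),np.array(b,float)).ravel(); return X[:3]/X[3]
def octo(c,yaw):
    a=np.radians(22.5+45*np.arange(8)); r=26/np.cos(np.radians(22.5)); out=[]
    for s in(-35,35):
        p=np.c_[np.full(8,s),r*np.cos(a),r*np.sin(a)]
        R=np.array([[np.cos(yaw),-np.sin(yaw),0],[np.sin(yaw),np.cos(yaw),0],[0,0,1]]); out.append(p@R.T+c)
    return out
def circ(c,r): a=np.linspace(0,6.28,40); return np.c_[c[0]+r*np.cos(a),c[1]+r*np.sin(a),np.full(40,c[2])]
E
cat > ov.py <<'E'
from h import *
import sys
hx,hy,yaw,gx,gy=map(float,sys.argv[1:6])
rows=[]
for n,ch,cg in(("top",(162,270),(382,245)),("side",(278,345),(315,178))):
    im=cv2.imread(f"pics/{n}0.png"); big=cv2.resize(im,None,fx=6,fy=6,interpolation=cv2.INTER_CUBIC)
    for L in [*octo(np.array([hx,hy,26]),yaw),circ((gx,gy,52),30),circ((gx,gy,94),5)]:
        cv2.polylines(big,[((proj(n,L)+.5)*6).astype(int)],True,(0,0,255),1)
    rows.append(np.hstack([big[int(c[1]*6)-150:int(c[1]*6)+150,int(c[0]*6)-200:int(c[0]*6)+200] for c in(ch,cg)]))
cv2.imwrite(sys.argv[6],np.vstack(rows))
E
python3 ov.py 456 399 0.98 499 -108 pics/o1.png
python3 - <<'E'
from h import *
print("pan",tri((265,227),(272,222)),"panleft top@z100",ray("top",(203,228),100),ray("top",(265,227),100))
print("scale corner",ray("top",(232,290),40),"tin",ray("top",(190,150),73),"spring",ray("top",(182,192),0))
print("drill nozzle",tri((340,215),(268,60)), "drill body back", tri((318,98),(195,115)))
print("drill2", tri((505,225),(330,75)))
E
```

```text
pan [536.52808788 159.73439938  86.25908722] panleft top@z100 [534.82545232 293.59730946 100.        ] [534.56688336 159.17748797 100.        ]
scale corner [402.72630126 237.28577436  40.        ] tin [723.22949187 332.53639292  73.        ] spring [642.20512536 366.12224571   0.        ]
drill nozzle [535.90530537  43.39350395 391.79161364] drill body back [751.66544736  48.02906484 257.86527183]
drill2 [ 504.2226857  -277.73633069  256.70284098]
```

View pics/o1.png

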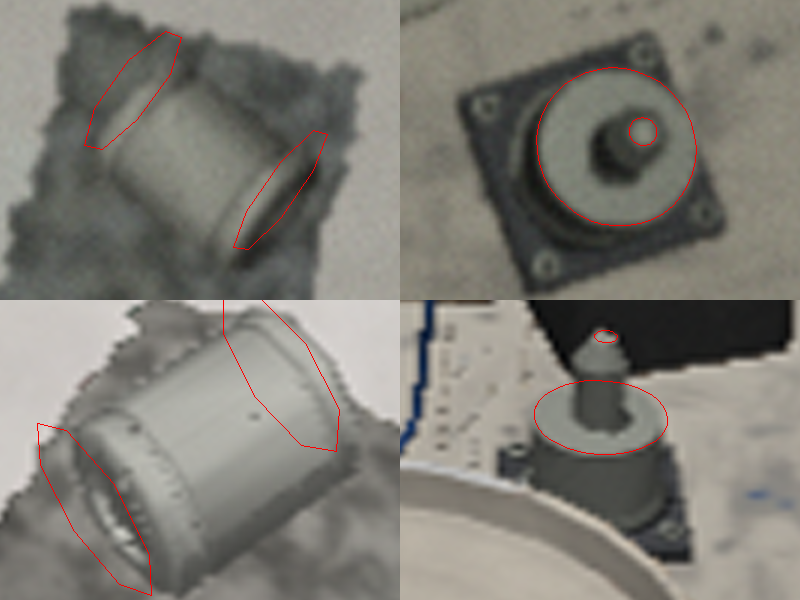

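```bash
python3 ov.py 448 397 0.98 498.5 -108 pics/o2.png
```

```text
(no output)
```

View pics/o2.png

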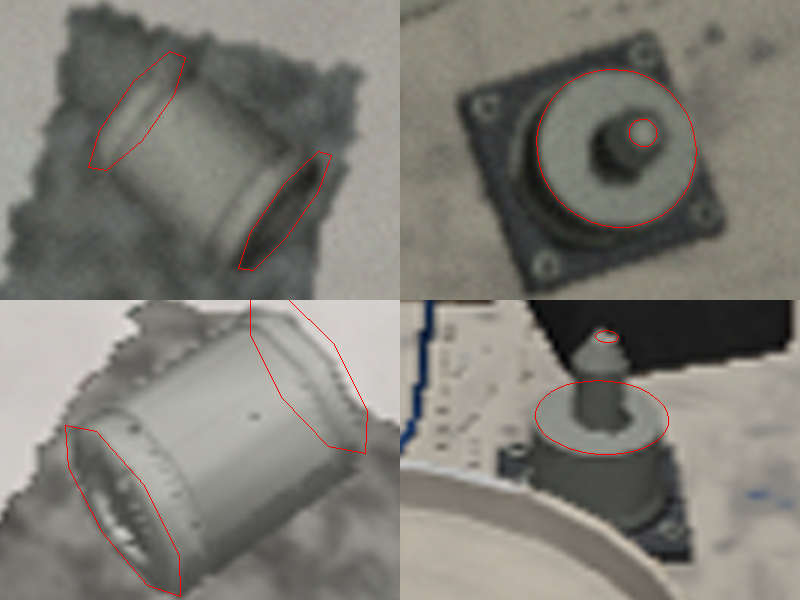

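Request:
carry_out:
  gripper: 0
  plan:
    - {"tx": 34, "ty": -12, "tz": -8, "rz": 0.139}
    - {"tx": 34, "ty": -12, "tz": -8, "rz": 0.139}
    - {"tx": 34, "ty": -12, "tz": -8, "rz": 0.139}
    - {"tx": 34, "ty": -12, "tz": -8, "rz": 0.139}
    - {"tx": 34, "ty": -12, "tz": -8, "rz": 0.139}
    - {"tx": 34, "ty": -12, "tz": -8, "rz": 0.139}
    - {"tx": 34, "ty": -12, "tz": -8, "rz": 0.139}
    - {"tx": 34, "ty": -12, "tz": -8, "rz": 0.139}
    - {"tx": 37, "ty": -12, "tz": -8, "rz": 0.142}
    - {}

```text
invalid input at $.plan[0]: expected keys tx, ty, tz, rx, ry, rz
```

```bash
python3 -c "
from h import *
o=bot.get_obs();print(o)"
```

```text
{'time': 0.5, 'joint_positions': array([ 1.15503240e+00,  3.42020897e-01,  1.52418112e+00,  2.20627523e-05,
        1.27539146e+00, -1.46001590e-01]), 'dq': array([-0.00113106, -0.00045783, -0.00093999,  0.00186327,  0.00063427,
       -0.00080043]), 'tau': array([-2.25007948e-04, -4.30822062e+01, -2.44306201e+01,  7.19646527e-02,
        4.90534329e-02,  7.47726787e-07]), 'tool_pos': array([139.88032208, 506.00637766, 226.70129107]), 'tcp_rot': array([ 3.14159040e+00, -2.10024742e-05,  2.87182389e+00]), 'contact_force': array([-0.26782959, -0.19337804,  0.3785192 ]), 'moment': array([ 0.00934168, -0.00292308, -0.04915172]), 'finger_force': 0.0, 'grip_width': 91.72843212389039}
```

All keys are needed in every row.

Request:
carry_out:
  gripper: 0
  plan:
    - {"tx": 34, "ty": -12, "tz": -8, "rx": 0, "ry": 0, "rz": 0.139}
    - {"tx": 34, "ty": -12, "tz": -8, "rx": 0, "ry": 0, "rz": 0.139}
    - {"tx": 34, "ty": -12, "tz": -8, "rx": 0, "ry": 0, "rz": 0.139}
    - {"tx": 34, "ty": -12, "tz": -8, "rx": 0, "ry": 0, "rz": 0.139}
    - {"tx": 34, "ty": -12, "tz": -8, "rx": 0, "ry": 0, "rz": 0.139}
    - {"tx": 34, "ty": -12, "tz": -8, "rx": 0, "ry": 0, "rz": 0.139}
    - {"tx": 34, "ty": -12, "tz": -8, "rx": 0, "ry": 0, "rz": 0.139}
    - {"tx": 34, "ty": -12, "tz": -8, "rx": 0, "ry": 0, "rz": 0.139}
    - {"tx": 37, "ty": -12, "tz": -8, "rx": 0, "ry": 0, "rz": 0.142}
    - {"tx": 0, "ty": 0, "tz": 0, "rx": 0, "ry": 0, "rz": 0}

```text
time: 1.5
tool_pos: [452.7, 395.8, 153.2]
tcp_rot: [-3.141, -0.001, -2.157]
contact_force: [0.1, 0.2, 0.1]
grip_width: 91.5
finger_force: 0.0
```

```bash
python3 -c "
from h import *
np.set_printoptions(precision=4,suppress=True)
o=bot.get_obs()
for k in ('time','joint_positions','tool_pos','tcp_rot'):print(o[k])"
```

```text
1.5
[ 0.5916  0.5436  1.4097 -0.0012  1.1888 -1.9629]
[452.6882 395.7596 153.2034]
[-3.1407 -0.0009 -2.1575]
```

Request:
carry_out:
  plan:
    - {"tx": 0, "ty": 0, "tz": -36, "rx": 0, "ry": 0, "rz": 0}
    - {"tx": 0, "ty": 0, "tz": -36, "rx": 0, "ry": 0, "rz": 0}
    - {"tx": 0, "ty": 0, "tz": -36, "rx": 0, "ry": 0, "rz": 0}
    - {"tx": 0, "ty": 0, "tz": -28, "rx": 0, "ry": 0, "rz": 0}
    - {"tx": 0, "ty": 0, "tz": -10, "rx": 0, "ry": 0, "rz": 0}
    - {"tx": 0, "ty": 0, "tz": 0, "rx": 0, "ry": 0, "rz": 0}
    - {"tx": 0, "ty": 0, "tz": 0, "rx": 0, "ry": 0, "rz": 0}

```text
time: 2.2
tool_pos: [449.5, 398.7, 10.1]
tcp_rot: [-3.141, 0.002, -2.158]
contact_force: [0.9, 0.3, -0.2]
grip_width: 91.7
finger_force: 0.0
```

Request:
carry_out:
  gripper: 1
  plan:
    - {"tx": 0, "ty": 0, "tz": 0, "rx": 0, "ry": 0, "rz": 0}
    - {"tx": 0, "ty": 0, "tz": 0, "rx": 0, "ry": 0, "rz": 0}
    - {"tx": 0, "ty": 0, "tz": 0, "rx": 0, "ry": 0, "rz": 0}
    - {"tx": 0, "ty": 0, "tz": 0, "rx": 0, "ry": 0, "rz": 0}
    - {"tx": 0, "ty": 0, "tz": 0, "rx": 0, "ry": 0, "rz": 0}
    - {"tx": 0, "ty": 0, "tz": 0, "rx": 0, "ry": 0, "rz": 0}
    - {"tx": 0, "ty": 0, "tz": 0, "rx": 0, "ry": 0, "rz": 0}
    - {"tx": 0, "ty": 0, "tz": 0, "rx": 0, "ry": 0, "rz": 0}

```text
time: 3.0
tool_pos: [448.5, 398.2, 8.9]
tcp_rot: [3.141, -0.0, -2.157]
contact_force: [-2.5, 1.2, 4.6]
grip_width: 51.8
finger_force: 29.9
```

Request:
carry_out:
  plan:
    - {"tx": 0, "ty": 0, "tz": 20, "rx": 0, "ry": 0, "rz": 0}
    - {"tx": 0, "ty": 0, "tz": 45, "rx": 0, "ry": 0, "rz": 0}
    - {"tx": 0, "ty": 0, "tz": 45, "rx": 0, "ry": 0, "rz": 0}
    - {"tx": 0, "ty": 0, "tz": 45, "rx": 0, "ry": 0, "rz": 0}
    - {"tx": 0, "ty": 0, "tz": 45, "rx": 0, "ry": 0, "rz": 0}
    - {"tx": 0, "ty": 0, "tz": 45, "rx": 0, "ry": 0, "rz": 0}
    - {"tx": 0, "ty": 0, "tz": 45, "rx": 0.083, "ry": 0.055, "rz": 0}
    - {"tx": 0, "ty": 0, "tz": 0, "rx": 0.083, "ry": 0.055, "rz": 0}
    - {"tx": 0, "ty": 0, "tz": 0, "rx": 0.083, "ry": 0.055, "rz": 0}
    - {"tx": 0, "ty": 0, "tz": 0, "rx": 0, "ry": 0, "rz": 0}
    - {"tx": 0, "ty": 0, "tz": 0, "rx": 0, "ry": 0, "rz": 0}

```text
time: 4.1
tool_pos: [449.3, 397.2, 297.7]
tcp_rot: [2.867, 0.112, -2.175]
contact_force: [0.0, 0.0, -3.4]
grip_width: 51.8
finger_force: 29.8
```

```bash
cat > fk.py <<'E'
import numpy as np
from scipy.spatial.transform import Rotation as Ro
from scipy.optimize import least_squares
E
python3 -c "
from h import *
np.set_printoptions(precision=4,suppress=True)
o=bot.get_obs()
for k in ('time','joint_positions','tool_pos','tcp_rot','grip_width'):print(o[k])"
```

```text
4.1
[ 0.4396  0.4395  1.2177  0.293   1.5319 -2.132 ]
[449.3459 397.1738 297.6986]
[ 2.8667  0.1119 -2.1748]
51.76140376112582
```

```bash
cat > fk.py <<'E'
import numpy as np
from scipy.spatial.transform import Rotation as Ro
from scipy.optimize import least_squares
D=[([1.15503240,.342020897,1.52418112,0,1.27539146,-.14600159],[139.88,506.006,226.70]),
([.5916,.5436,1.4097,-.0012,1.1888,-1.9629],[452.6882,395.7596,153.2034]),
([.4396,.4395,1.2177,.293,1.5319,-2.132],[449.3459,397.1738,297.6986])]
def fk(q,p,full=False):
    h,lat,r0,a2,a3,L=p
    B=Ro.from_euler('z',q[0]); A=B*Ro.from_euler('y',q[1]); F=B*Ro.from_euler('y',q[1]+q[2])
    R=F*Ro.from_euler('z',q[3])*Ro.from_euler('y',q[4])*Ro.from_euler('z',q[5]+np.pi/2)
    e=B.apply([r0,lat,h])+A.apply([0,0,a2]); w=e+F.apply([0,0,a3]); t=w+R.apply([0,0,L])
    return (t,R,e,w) if full else (t,R)
def fit():
    f=lambda p:np.r_[np.ravel([(fk(q,p)[0]-t) for q,t in D]),1e-2*(p-np.array([350,77,0,425,400,250]))]
    return least_squares(f,[350,77,0,425,400,250]).x
E
python3 - <<'E'
from fk import *
p=fit();print(p.round(1))
for q,t in D: T,R=fk(q,p);print((T-t).round(2),R.as_euler('xyz'))
E
```

```text
[191.6  77.1  -4.3 484.3 381.6 311.1]
[ 0.93  3.73 -1.04] [-3.14159184e+00 -1.19792546e-07  2.87183032e+00]
[ 2.59  2.55 -0.64] [-3.14075783e+00 -8.94493794e-04 -2.15744174e+00]
[-6.09 -4.34  1.7 ] [ 2.8666843   0.11177064 -2.17474713]
```

Request:
carry_out:
  plan:
    - {"tx": 0, "ty": 0, "tz": 0, "rx": 0.108, "ry": -0.072, "rz": 0}
    - {"tx": 0, "ty": 0, "tz": 0, "rx": 0.108, "ry": -0.072, "rz": 0}
    - {"tx": 0, "ty": 0, "tz": 0, "rx": 0.108, "ry": -0.072, "rz": 0}
    - {"tx": 0, "ty": 0, "tz": 0, "rx": 0.108, "ry": -0.072, "rz": 0}
    - {"tx": 0, "ty": 0, "tz": 0, "rx": 0.108, "ry": -0.072, "rz": 0}
    - {"tx": 0, "ty": 0, "tz": 0, "rx": 0.108, "ry": -0.072, "rz": 0}
    - {"tx": 0, "ty": 0, "tz": 0, "rx": 0, "ry": 0, "rz": 0}

```text
time: 4.8
tool_pos: [446.9, 399.6, 300.8]
tcp_rot: [2.837, 0.88, -2.195]
contact_force: [-0.7, -0.6, -3.1]
grip_width: 51.9
finger_force: 29.8
```

Run:
```python
from h import *
np.set_printoptions(precision=4,suppress=True)
o=bot.get_obs()
for k in ('time','joint_positions','tool_pos','tcp_rot','grip_width'):print(o[k])
im=bot.capture("side")[:,:,::-1]; p=proj("side",o['tool_pos'])[0];print(p)
t=bot.capture("top")[:,:,::-1]; pt=proj("top",o['tool_pos'])[0];print(pt)
cv2.imwrite("pics/s2.png",np.hstack([crop(im,p,80,100,5),crop(t,np.clip(pt,40,500),80,100,5)]))
```

```text
4.8
[ 0.1945  0.2002  1.877   1.0959  0.9453 -3.1002]
[446.9384 399.6464 300.7928]
[ 2.8372  0.8796 -2.1953]
51.912204160273085
[280.4246 225.3757]
[115.285  261.3715]
```

View pics/s2.png

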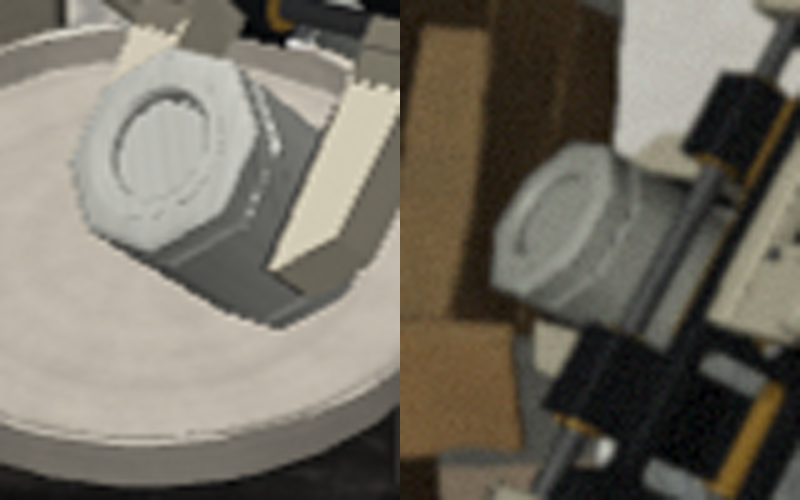

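The raised end B shows a bright floor about 4 mm deep, so it is the dish. The bored end is A, along tool +x. Next I'll fit the kinematics and scan for feasible poses at the gauge.

```bash
cat >> fk.py <<'E'
D.append(([.1945,.2002,1.877,1.0959,.9453,-3.1002],[446.9384,399.6464,300.7928]))
lo=np.array([-2.53,-.77,.04,-1,.28,-3.11]);hi=np.array([2.53,2.02,2.7,4.14,2.66,3.11])
def ik(t,R,p,q0s):
    sols=[]
    for q0 in q0s:
        f=lambda q:np.r_[(fk(q,p)[0]-t)/100,(fk(q,p)[1].inv()*R).as_rotvec()]
        s=least_squares(f,np.clip(q0,lo+.01,hi-.01),bounds=(lo,hi))
        if s.cost<1e-6 and not any(np.abs(s.x-y).max()<.05 for y in sols): sols.append(s.x)
    return sols
def Rxz(x,z):
    x=np.array(x,float);z=np.array(z,float);return Ro.from_matrix(np.c_[x,np.cross(z,x),z])
E
python3 - <<'E'
from fk import *
from h import ray
np.set_printoptions(precision=2,suppress=True,linewidth=150)
p=fit();print(p.round(1),[ (fk(q,p)[0]-t).round(1) for q,t in D])
rng=np.random.default_rng(0)
q0s=rng.uniform(lo,hi,(10,6))
G=np.array([498.5,-108,0])
for psi in (-30,0,30,60,90):
  for name,xs,zc in(("down",-1,87),("up",1,250)):
    a=np.radians(psi); z=[np.cos(a),np.sin(a),0]
    t=G+[0,0,zc]+18.8*np.array(z)
    for s in ik(t,Rxz([0,0,xs],z),p,q0s): print(psi,name,s,"el",fk(s,p,1)[2].round(),"w",fk(s,p,1)[3].round())
print("drill2 base",ray("top",(455,243),60),ray("top",(425,232),60),ray("top",(457,273),60),"cap",ray("top",(418,298),20),"edge",ray("top",(400,322),0),"brush",ray("top",(450,297),10))
E
```

```text
[153.4  77.1 -20.5 530.7 376.7 315.4] [array([-1.2, -1.1,  1.6]), array([ 5.3,  4.4, -1.6]), array([-8. , -3.8,  1.8]), array([ 3.7, -0.5, -1.8])]
-30 down [-0.15  1.1   2.66  3.59  2.15  1.83] el [460.   6. 392.] w [242.  40.  87.]
-30 up [-0.15  0.47  2.64  3.51  1.54 -1.58] el [229.  42. 626.] w [242.  40. 250.]
0 up [-0.83  0.47  2.68  2.31  1.58 -1.58] el [ 205. -111.  627.] w [ 202. -108.  250.]
30 down [-1.04  0.96  2.37  1.58  1.57  1.38] el [ 278. -318.  457.] w [ 242. -256.   87.]
30 up [-1.04  0.52  2.35  1.58  1.57 -1.3 ] el [ 191. -171.  613.] w [ 242. -256.  250.]
60 down [-0.96  0.97  1.95  1.14  1.66  1.77] el [ 302. -297.  454.] w [ 350. -365.   87.]
60 up [-0.96  0.66  1.94  1.19  1.79 -1.07] el [ 238. -206.  572.] w [ 350. -365.  250.]
90 down [-0.8   1.07  1.54  0.85  1.95  1.97] el [ 364. -266.  410.] w [ 498. -405.   87.]
90 up [-0.8   0.82  1.52  0.94  2.11 -0.96] el [ 312. -212.  514.] w [ 498. -405.  250.]
drill2 base [ 497.22 -264.77   60.  ] [ 523.36 -199.66   60.  ] [ 430.47 -262.74   60.  ] cap [ 377.71 -184.55   20.  ] edge [ 324.26 -145.      0.  ] brush [ 378.65 -261.41   10.  ]
```

Run:
```python
from fk import *
np.set_printoptions(precision=2,suppress=True,linewidth=150)
p=fit(); rng=np.random.default_rng(0); q0s=rng.uniform(lo,hi,(12,6))
def show(tag,c,n,b,be,f):
    n=np.array(n);b=np.array(b);z=np.cos(be)*n+np.sin(be)*b; x=f*(np.cos(be)*b-np.sin(be)*n)
    for s in ik(np.array(c)+18.8*z,Rxz(x,z),p,q0s):
        _,_,e,w=fk(s,p,1); print(tag,f,s,"el",e.round(),"w",w.round())
be=.45
A=np.array([-.555,-.832,0])
for f in(1,-1): show("lie",[448.5,398,26],[0,0,-1],A,be,f)
for psi in(0,10,20):
    a=np.radians(psi);n=[np.cos(a),np.sin(a),0]
    for f in(1,-1):
        show(f"high{psi}",[498.5,-108,187],n,[0,0,-1],be,f)
        show(f"gauge{psi}",[498.5,-108,87],n,[0,0,-1],be,f)
        show(f"final{psi}",[498.5,-108,250],n,[0,0,1],be,f)
show("gauge10b0",[498.5,-108,87],[.985,.174,0],[0,0,-1],0,-1)
```

```text
lie 1 [ 0.66  0.9   1.2  -0.14  1.47 -1.85] el [264. 305. 483.] w [520. 505. 293.]
lie -1 [ 0.66  0.9   1.2  -0.14  1.47  1.3 ] el [264. 305. 483.] w [520. 505. 293.]
high0 1 [-0.74  0.25  2.53  2.22  0.87  1.89] el [133. -17. 668.] w [ 231. -108.  316.]
gauge0 1 [-0.74  0.6   2.64  2.43  1.19  1.5 ] el [ 258. -133.  591.] w [ 231. -108.  216.]
final0 1 [-0.74  0.96  2.65  2.14  2.33 -2.01] el [ 358. -224.  456.] w [ 231. -108.  121.]
high0 -1 [-0.74  0.25  2.53  2.22  0.87 -1.25] el [133. -17. 668.] w [ 231. -108.  316.]
gauge0 -1 [-0.74  0.6   2.64  2.43  1.19 -1.64] el [ 258. -133.  591.] w [ 231. -108.  216.]
final0 -1 [-0.74  0.96  2.65  2.14  2.33  1.13] el [ 358. -224.  456.] w [ 231. -108.  121.]
high10 1 [-0.86  0.28  2.47  1.89  0.95  1.99] el [141. -45. 664.] w [ 235. -154.  316.]
gauge10 1 [-0.86  0.6   2.56  2.12  1.13  1.55] el [ 240. -159.  593.] w [ 235. -154.  216.]
final10 1 [-0.86  0.92  2.58  1.92  2.18 -1.94] el [ 322. -254.  474.] w [ 235. -154.  121.]
high10 -1 [-0.86  0.28  2.47  1.89  0.95 -1.15] el [141. -45. 664.] w [ 235. -154.  316.]
gauge10 -1 [-0.86  0.6   2.56  2.12  1.13 -1.59] el [ 240. -159.  593.] w [ 235. -154.  216.]
final10 -1 [-0.86  0.92  2.58  1.92  2.18  1.2 ] el [ 322. -254.  474.] w [ 235. -154.  121.]
high20 1 [-0.92  0.32  2.38  1.63  1.04  2.06] el [151. -71. 657.] w [ 247. -199.  316.]
gauge20 1 [-0.92  0.6   2.46  1.83  1.1   1.65] el [ 230. -176.  592.] w [ 247. -199.  216.]
final20 1 [-0.92  0.89  2.48  1.76  2.07 -1.81] el [ 297. -265.  488.] w [ 247. -199.  121.]
high20 -1 [-0.92  0.32  2.38  1.63  1.04 -1.08] el [151. -71. 657.] w [ 247. -199.  316.]
gauge20 -1 [-0.92  0.6   2.46  1.83  1.1  -1.49] el [ 230. -176.  592.] w [ 247. -199.  216.]
final20 -1 [-0.92  0.89  2.48  1.76  2.07  1.33] el [ 297. -265.  488.] w [ 247. -199.  121.]
gauge10b0 -1 [-0.96  1.07  2.62  1.95  1.79 -2.07] el [ 319. -319.  409.] w [ 206. -160.   87.]
```

```bash
cat > pl.py <<'E'
from h import *; from fk import Rxz,Ro,fk,fit,ik
np.set_printoptions(precision=4,suppress=True,linewidth=150)
def grasp(c,n,b,be,f=-1):
    n=np.array(n,float);b=np.array(b,float);z=np.cos(be)*n+np.sin(be)*b; x=f*(np.cos(be)*b-np.sin(be)*n)
    return np.array(c,float)+18.8*z,Rxz(x,z)
def step(t,R,t0=None,R0=None):
    o=bot.get_obs(); t0=o['tool_pos'] if t0 is None else t0; R0=Ro.from_euler('xyz',o['tcp_rot']) if R0 is None else R0
    d=np.array(t)-t0; w=(R*R0.inv()).as_rotvec(); print("shift",d,"rot",w,"rows>=",max(np.linalg.norm(d)/45,np.linalg.norm(w)/.145))
A=np.array([np.cos(-2.157),np.sin(-2.157),0])
E
python3 - <<'E'
from pl import *
t,R=grasp([448.5,398,28],[0,0,-1],A,0,1); step([448.5,398,60],R)
t2,R2=grasp([448.5,398,29],[0,0,-1],A,.45,-1); print(t2,R2.as_matrix()[:,2],R2.as_euler('xyz'))
E
```

```text
shift [  -0.5123   -2.3529 -242.9847] rot [-0.8758  0.2701 -0.112 ] rows>= 6.367692866685583
[443.9763 391.1879  12.0716] [-0.2406 -0.3623 -0.9004] [3.1416 0.45   0.9846]
```

Request:
carry_out:
  plan:
    - {"tx": 0, "ty": -0.3, "tz": -34, "rx": -0.125, "ry": 0.0386, "rz": -0.016}
    - {"tx": 0, "ty": -0.3, "tz": -34, "rx": -0.125, "ry": 0.0386, "rz": -0.016}
    - {"tx": 0, "ty": -0.3, "tz": -35, "rx": -0.125, "ry": 0.0386, "rz": -0.016}
    - {"tx": 0, "ty": -0.3, "tz": -35, "rx": -0.125, "ry": 0.0386, "rz": -0.016}
    - {"tx": 0, "ty": -0.3, "tz": -35, "rx": -0.125, "ry": 0.0386, "rz": -0.016}
    - {"tx": -0.5, "ty": -0.3, "tz": -35, "rx": -0.125, "ry": 0.0386, "rz": -0.016}
    - {"tx": 0, "ty": -0.5, "tz": -35, "rx": -0.1258, "ry": 0.0385, "rz": -0.016}
    - {"tx": 0, "ty": 0, "tz": 0, "rx": 0, "ry": 0, "rz": 0}
    - {"tx": 0, "ty": 0, "tz": 0, "rx": 0, "ry": 0, "rz": 0}
    - {"tx": 0, "ty": 0, "tz": 0, "rx": 0, "ry": 0, "rz": 0}

```text
time: 5.9
tool_pos: [450.3, 398.6, 63.0]
tcp_rot: [-3.139, 0.01, -2.162]
contact_force: [-0.1, 0.3, -1.3]
grip_width: 52.0
finger_force: 29.8
```

Run:
```python
from pl import *
t,R=grasp([448.5,398,28],[0,0,-1],A,0,1); step([448.5,398,9.2],R); print(bot.get_obs()['joint_positions'])
```

```text
shift [ -1.7883  -0.6282 -53.7895] rot [-0.0066  0.0079  0.0054] rows>= 1.1960637072050604
[ 0.5967  0.6395  1.515   0.0012  0.9768 -1.9539]
```

Request:
carry_out:
  plan:
    - {"tx": -1.8, "ty": -0.6, "tz": -20, "rx": -0.0066, "ry": 0.0079, "rz": 0.0054}
    - {"tx": 0, "ty": 0, "tz": -20, "rx": 0, "ry": 0, "rz": 0}
    - {"tx": 0, "ty": 0, "tz": -8, "rx": 0, "ry": 0, "rz": 0}
    - {"tx": 0, "ty": 0, "tz": -4, "rx": 0, "ry": 0, "rz": 0}
    - {"tx": 0, "ty": 0, "tz": 0, "rx": 0, "ry": 0, "rz": 0}
    - {"tx": 0, "ty": 0, "tz": 0, "rx": 0, "ry": 0, "rz": 0}
    - {"tx": 0, "ty": 0, "tz": 0, "rx": 0, "ry": 0, "rz": 0}

```text
time: 6.6
tool_pos: [447.7, 397.3, 9.0]
tcp_rot: [3.14, -0.004, -2.159]
contact_force: [-0.5, -1.1, -1.3]
grip_width: 51.9
finger_force: 29.9
```

Request:
carry_out:
  gripper: 0
  plan:
    - {"tx": 0, "ty": 0, "tz": 0, "rx": 0, "ry": 0, "rz": 0}
    - {"tx": 0, "ty": 0, "tz": 0, "rx": 0, "ry": 0, "rz": 0}
    - {"tx": 0, "ty": 0, "tz": 0, "rx": 0, "ry": 0, "rz": 0}
    - {"tx": 0, "ty": 0, "tz": 0, "rx": 0, "ry": 0, "rz": 0}
    - {"tx": 0, "ty": 0, "tz": 0, "rx": 0, "ry": 0, "rz": 0}
    - {"tx": 0, "ty": 0, "tz": 40, "rx": 0, "ry": 0, "rz": 0}
    - {"tx": 0, "ty": 0, "tz": 40, "rx": 0, "ry": 0, "rz": 0}
    - {"tx": 0, "ty": 0, "tz": 31, "rx": 0, "ry": 0, "rz": -0.14}
    - {"tx": 0, "ty": 0, "tz": 0, "rx": 0, "ry": 0, "rz": -0.14}
    - {"tx": 0, "ty": 0, "tz": 0, "rx": 0, "ry": 0, "rz": -0.14}
    - {"tx": 0, "ty": 0, "tz": 0, "rx": 0, "ry": 0, "rz": -0.14}
    - {"tx": 0, "ty": 0, "tz": 0, "rx": 0, "ry": 0, "rz": -0.14}

```text
time: 7.8
tool_pos: [447.1, 397.2, 119.4]
tcp_rot: [3.139, -0.005, -2.865]
contact_force: [-1.0, -0.1, 0.6]
grip_width: 91.5
finger_force: 0.0
```

Request:
carry_out:
  plan:
    - {"tx": 0, "ty": 0, "tz": 0, "rx": 0, "ry": 0, "rz": -0.14}
    - {"tx": 0, "ty": 0, "tz": 0, "rx": 0, "ry": 0, "rz": -0.14}
    - {"tx": 0, "ty": 0, "tz": 0, "rx": 0, "ry": 0, "rz": -0.14}
    - {"tx": 0, "ty": 0, "tz": 0, "rx": 0, "ry": 0, "rz": -0.14}
    - {"tx": 0, "ty": 0, "tz": 0, "rx": 0, "ry": 0, "rz": -0.14}
    - {"tx": 0, "ty": 0, "tz": 0, "rx": 0, "ry": 0, "rz": -0.14}
    - {"tx": 0, "ty": 0, "tz": 0, "rx": 0, "ry": 0, "rz": -0.14}
    - {"tx": 0, "ty": 0, "tz": 0, "rx": 0, "ry": 0, "rz": -0.14}
    - {"tx": 0, "ty": 0, "tz": 0, "rx": 0, "ry": 0, "rz": -0.14}
    - {"tx": 0, "ty": 0, "tz": 0, "rx": 0, "ry": 0, "rz": -0.14}
    - {"tx": 0, "ty": 0, "tz": 0, "rx": 0, "ry": 0, "rz": -0.14}
    - {"tx": 0, "ty": 0, "tz": 0, "rx": 0, "ry": 0, "rz": -0.14}

```text
time: 9.0
tool_pos: [447.1, 397.2, 119.2]
tcp_rot: [3.14, -0.006, 1.738]
contact_force: [-0.5, 0.1, 0.6]
grip_width: 91.6
finger_force: 0.0
```

Run:
```python
from pl import *
t2,R2=grasp([447.5,397.5,28],[0,0,-1],A,.45,-1); step(t2-80*R2.as_matrix()[:,2],R2);print(t2,80*R2.as_matrix()[:,2],bot.get_obs()['joint_positions'],bot.get_obs()['tool_pos'],bot.get_obs()['tcp_rot'])
```

```text
shift [ 15.1561  22.4994 -36.1199] rot [-0.4558  0.0988 -0.7409] rows>= 6.037502127459365
[442.9763 390.6879  11.0716] [-19.2499 -28.9877 -72.0358] [0.596  0.57   1.4657 0.0048 1.1018 0.4263] [447.0701 397.1762 119.2273] [ 3.1396 -0.0056  1.7383]
```

Request:
carry_out:
  plan:
    - {"tx": 2.2, "ty": 3.2, "tz": -5, "rx": -0.0651, "ry": 0.0141, "rz": -0.1058}
    - {"tx": 2.2, "ty": 3.2, "tz": -5, "rx": -0.0651, "ry": 0.0141, "rz": -0.1058}
    - {"tx": 2.2, "ty": 3.2, "tz": -5, "rx": -0.0651, "ry": 0.0141, "rz": -0.1058}
    - {"tx": 2.2, "ty": 3.2, "tz": -5, "rx": -0.0651, "ry": 0.0141, "rz": -0.1058}
    - {"tx": 2.2, "ty": 3.2, "tz": -5, "rx": -0.0651, "ry": 0.0141, "rz": -0.1058}
    - {"tx": 2.2, "ty": 3.2, "tz": -5, "rx": -0.0651, "ry": 0.0141, "rz": -0.1058}
    - {"tx": 2.0, "ty": 3.3, "tz": -6, "rx": -0.0652, "ry": 0.0142, "rz": -0.1061}
    - {"tx": 0, "ty": 0, "tz": 0, "rx": 0, "ry": 0, "rz": 0}
    - {"tx": 0, "ty": 0, "tz": 0, "rx": 0, "ry": 0, "rz": 0}
    - {"tx": 0, "ty": 0, "tz": 0, "rx": 0, "ry": 0, "rz": 0}

```text
time: 10.0
tool_pos: [462.3, 419.6, 84.0]
tcp_rot: [-3.139, 0.448, 0.993]
contact_force: [0.2, -0.3, -0.6]
grip_width: 91.7
finger_force: 0.0
```

Run:
```python
from pl import *
t2,R2=grasp([447.5,397.5,28],[0,0,-1],A,.45,-1); step(t2,R2);print(bot.get_obs()['joint_positions'],bot.get_obs()['tool_pos'])
```

```text
shift [-19.3124 -28.8925 -72.9685] rot [-0.0029 -0.0013 -0.0069] rows>= 1.7960365055010852
[ 0.6809  0.9287  0.9386 -0.1317  1.7033  1.2706] [462.2886 419.5803  84.0401]
```

Request:
carry_out:
  plan:
    - {"tx": -5.8, "ty": -8.7, "tz": -22, "rx": -0.003, "ry": -0.001, "rz": -0.005}
    - {"tx": -5.8, "ty": -8.7, "tz": -22, "rx": 0, "ry": 0, "rz": 0}
    - {"tx": -5.2, "ty": -7.8, "tz": -19.5, "rx": 0, "ry": 0, "rz": 0}
    - {"tx": -2.5, "ty": -3.7, "tz": -9.5, "rx": 0, "ry": 0, "rz": 0}
    - {"tx": 0, "ty": 0, "tz": 0, "rx": 0, "ry": 0, "rz": 0}
    - {"tx": 0, "ty": 0, "tz": 0, "rx": 0, "ry": 0, "rz": 0}
    - {"tx": 0, "ty": 0, "tz": 0, "rx": 0, "ry": 0, "rz": 0}

```text
time: 10.7
tool_pos: [443.9, 391.6, 11.7]
tcp_rot: [3.141, 0.449, 0.985]
contact_force: [0.4, -0.2, 0.5]
grip_width: 91.7
finger_force: 0.0
```

Request:
carry_out:
  gripper: 1
  plan:
    - {"tx": 0, "ty": 0, "tz": 0, "rx": 0, "ry": 0, "rz": 0}
    - {"tx": 0, "ty": 0, "tz": 0, "rx": 0, "ry": 0, "rz": 0}
    - {"tx": 0, "ty": 0, "tz": 0, "rx": 0, "ry": 0, "rz": 0}
    - {"tx": 0, "ty": 0, "tz": 0, "rx": 0, "ry": 0, "rz": 0}
    - {"tx": 0, "ty": 0, "tz": 0, "rx": 0, "ry": 0, "rz": 0}
    - {"tx": 0, "ty": 0, "tz": 0, "rx": 0, "ry": 0, "rz": 0}
    - {"tx": 0, "ty": 0, "tz": 0, "rx": 0, "ry": 0, "rz": 0}
    - {"tx": 0, "ty": 0, "tz": 0, "rx": 0, "ry": 0, "rz": 0}

```text
time: 11.5
tool_pos: [443.1, 390.7, 10.3]
tcp_rot: [3.141, 0.452, 0.985]
contact_force: [-0.7, -0.4, -0.8]
grip_width: 51.8
finger_force: 29.8
```

Run:
```python
from pl import *
o=bot.get_obs();R=Ro.from_euler('xyz',o['tcp_rot']).as_matrix();print(o['joint_positions'],o['tool_pos'],o['tcp_rot'],"grip centre",o['tool_pos']-18.8*R[:,2],"tilt",np.arccos(-R[2,2]))
# transit waypoint: above robot side, then high above gauge
a=np.radians(15)
t,Rg=grasp([498.5,-108,230],[np.cos(a),np.sin(a),0],[0,0,-1],.45,-1);print("high",t);step(t,Rg)
tf,Rf=grasp([498.5,-108,250],[np.cos(a),np.sin(a),0],[0,0,1],.45,-1);print("final",tf)
p=fit();rng=np.random.default_rng(1)
for s in ik(t,Rg,p,[o['joint_positions'],[-.8,.3,2.4,1.8,1,-1.1]]):print(s)
```

```text
[ 0.6669  0.9464  1.1233 -0.1374  1.5046  1.2922] [443.0858 390.7424  10.2611] [3.1414 0.4519 0.9847] grip centre [447.6234 397.5844  27.1737] tilt 0.45192673435265185
high [ 514.8516 -103.6186  221.8226]
shift [  71.7658 -494.361   211.5615] rot [ 0.9347 -1.2999 -0.565 ] rows>= 12.055457380052554
final [ 514.8516 -103.6186  258.1774]
[-0.8958  0.1946  2.3671  1.6484  0.974  -0.9189]
```

Run:
```python
from pl import *
for q in((340,222),(377,190),(372,210),(310,190)):
    print(q,[ray("top",q,z)[:2].round() for z in(200,300,400)])
for a,b in(((340,222),(298,127)),((377,190),(298,127)),((375,190),(270,57)),((345,165),(270,57)),((312,205),(285,130))):
    X=tri(a,b);print(a,b,X,proj("top",X)-a,proj("side",X)-b)
```

```text
(340, 222) [array([525.,  10.]), array([507.,  23.]), array([489.,  37.])]
(377, 190) [array([587., -66.]), array([561., -43.]), array([536., -20.])]
(372, 210) [array([547., -53.]), array([526., -32.]), array([506., -11.])]
(310, 190) [array([589.,  66.]), array([564.,  72.]), array([538.,  79.])]
(340, 222) (298, 127) [517.9611  15.6942 243.5989] [[-0.1032 -0.5956]] [[0.5832 0.1179]]
(377, 190) (298, 127) [564.7294 -66.1518 205.1914] [[ 1.5606 10.4805]] [[-10.3196  -3.0116]]
(375, 190) (270, 57) [565.1607 -18.1545 375.4098] [[ -3.7468 -14.4099]] [[12.1678  1.7851]]
(345, 165) (270, 57) [577.9739  23.945  390.8481] [[0.0092 0.0387]] [[-0.0349 -0.009 ]]
(312, 205) (285, 130) [540.7228  66.1291 260.2479] [[0.4986 2.8049]] [[-2.8855 -0.7062]]
```

```bash
cat > sim.py <<'E'
from pl import *
from fk import lo,hi,least_squares
p=fit()
def sim(wps,q):
    o=bot.get_obs();t0=o['tool_pos'];R0=Ro.from_euler('xyz',o['tcp_rot'])
    for t,R in wps:
        w=(R*R0.inv()).as_rotvec();d=t-t0;n=int(np.ceil(max(np.linalg.norm(d)/45,np.linalg.norm(w)/.142)))
        print("WP",t.round(1),"shift",d.round(1),"rot",w.round(4),"rows",n,"per row",(d/n).round(1),(w/n).round(4))
        for i in range(1,n+1):
            ti=t0+d*i/n;Ri=Ro.from_rotvec(w*i/n)*R0
            f=lambda x:np.r_[(fk(x,p)[0]-ti)/100,(fk(x,p)[1].inv()*Ri).as_rotvec()]
            s=least_squares(f,q,bounds=(lo,hi));dq=np.abs(s.x-q);q=np.clip(s.x,lo+1e-4,hi-1e-4)
            if i%3==0 or i==n or s.cost>1e-5 or dq.max()>.2: print("  ",i,q.round(2),"cost %.1e"%s.cost,"dq",dq.max().round(2),"w",fk(q,p,1)[3].round())
        t0,R0=t,R
E
python3 - <<'E'
from sim import *
a=np.radians(15);n=np.array([np.cos(a),np.sin(a),0]);ax=np.array([498.5,-108,0])-1.2*n
o=bot.get_obs();R0=Ro.from_euler('xyz',o['tcp_rot'])
g=lambda z,back:grasp(ax-back*n+[0,0,z],n,[0,0,-1],.45,-1)
tw,Rw=g(290,90)
wps=[(np.array([443,390.7,200]),R0),(np.array([420,140,290]),R0),(tw,Rw),g(165,0),g(87,0)]
sim(wps,o['joint_positions'])
E
```

```text
WP [443.  390.7 200. ] shift [ -0.1  -0.  189.7] rot [0. 0. 0.] rows 5 per row [-0.  -0.  37.9] [0. 0. 0.]
   3 [ 0.67  0.8   1.07 -0.14  1.69  1.26] cost 3.0e-20 dq 0.08 w [519. 506. 408.]
   5 [ 0.67  0.77  0.94 -0.14  1.86  1.24] cost 2.3e-30 dq 0.09 w [519. 506. 484.]
WP [420 140 290] shift [ -23.  -250.7   90. ] rot [0. 0. 0.] rows 6 per row [ -3.8 -41.8  15. ] [0. 0. 0.]
   3 [ 0.52  0.56  1.21 -0.2   1.78  1.11] cost 1.0e-22 dq 0.07 w [508. 380. 529.]
   6 [ 0.34  0.39  1.37 -0.27  1.75  0.92] cost 7.7e-25 dq 0.07 w [496. 255. 574.]
WP [ 426.8 -127.2  281.8] shift [   6.8 -267.2   -8.2] rot [ 0.9347 -1.2999 -0.565 ] rows 12 per row [  0.6 -22.3  -0.7] [ 0.0779 -0.1083 -0.0471]
   3 [ 0.09  0.13  1.65 -0.13  1.34  0.87] cost 6.4e-23 dq 0.14 w [410. 113. 601.]
   6 [-0.3  -0.07  1.92  0.21  0.99  0.53] cost 3.7e-27 dq 0.16 w [313. -18. 580.]
   7 [-0.47 -0.12  2.    0.41  0.92  0.31] cost 5.7e-24 dq 0.21 w [281. -56. 564.]
   8 [-0.65 -0.14  2.08  0.63  0.91  0.07] cost 1.3e-21 dq 0.24 w [250. -92. 542.]
   9 [-0.82 -0.15  2.16  0.85  0.95 -0.17] cost 9.6e-22 dq 0.24 w [ 222. -124.  516.]
   10 [-0.98 -0.13  2.24  1.03  1.02 -0.38] cost 1.9e-22 dq 0.21 w [ 195. -153.  487.]
   12 [-1.23 -0.01  2.36  1.29  1.21 -0.71] cost 4.3e-22 dq 0.15 w [ 152. -201.  419.]
WP [ 513.7 -103.9  156.8] shift [  86.9   23.3 -125. ] rot [0. 0. 0.] rows 4 per row [ 21.7   5.8 -31.3] [0. 0. 0.]
   3 [-0.97  0.26  2.45  1.67  1.02 -1.08] cost 1.9e-28 dq 0.14 w [ 218. -183.  325.]
   4 [-0.9   0.36  2.45  1.81  1.02 -1.21] cost 6.1e-28 dq 0.14 w [ 239. -177.  294.]
WP [ 513.7 -103.9   78.8] shift [  0.   0. -78.] rot [0. 0. 0.] rows 2 per row [  0.   0. -39.] [0. 0. 0.]
   2 [-0.9   0.6   2.52  1.97  1.11 -1.54] cost 3.5e-25 dq 0.16 w [ 239. -177.  216.]
```

Run:
```python
from sim import *
a=np.radians(15);n=np.array([np.cos(a),np.sin(a),0]);ax=np.array([498.5,-108,0])-1.2*n
o=bot.get_obs();R0=Ro.from_euler('xyz',o['tcp_rot'])
g=lambda z,back:grasp(ax-back*n+[0,0,z],n,[0,0,-1],.45,-1)
tw,Rw=g(290,90)
Rm=Ro.from_rotvec(.45*(Rw*R0.inv()).as_rotvec())*R0
wps=[(np.array([443,390.7,160]),R0),(np.array([365,160,330]),R0),(np.array([360,20,320]),Rm),(tw,Rw)]
sim(wps,o['joint_positions'])
for t,R in [(365,R0),(360,Rm)]: print(R.as_matrix())
```

```text
WP [443.  390.7 160. ] shift [ -0.1  -0.  149.7] rot [0. 0. 0.] rows 4 per row [-0.  -0.  37.4] [0. 0. 0.]
   3 [ 0.67  0.8   1.08 -0.14  1.69  1.27] cost 2.0e-20 dq 0.08 w [519. 506. 406.]
   4 [ 0.67  0.78  1.02 -0.14  1.77  1.25] cost 3.8e-19 dq 0.08 w [519. 506. 444.]
WP [365 160 330] shift [ -78.  -230.7  170. ] rot [0. 0. 0.] rows 7 per row [-11.1 -33.   24.3] [0. 0. 0.]
   3 [ 0.58  0.56  1.24 -0.18  1.76  1.17] cost 1.2e-24 dq 0.07 w [486. 407. 517.]
   6 [ 0.46  0.37  1.36 -0.23  1.8   1.03] cost 4.8e-28 dq 0.06 w [452. 308. 589.]
   7 [ 0.41  0.31  1.38 -0.25  1.83  0.98] cost 2.6e-29 dq 0.06 w [441. 275. 614.]
WP [360  20 320] shift [  -5 -140  -10] rot [ 0.4206 -0.585  -0.2543] rows 6 per row [ -0.8 -23.3  -1.7] [ 0.0701 -0.0975 -0.0424]
   3 [ 0.16  0.05  1.65 -0.15  1.47  0.92] cost 3.7e-21 dq 0.12 w [361. 137. 637.]
   6 [-0.26 -0.18  1.89  0.12  1.16  0.59] cost 1.2e-28 dq 0.17 w [270.   7. 622.]
WP [ 426.8 -127.2  281.8] shift [  66.8 -147.2  -38.2] rot [ 0.5141 -0.715  -0.3108] rows 7 per row [  9.5 -21.   -5.5] [ 0.0734 -0.1021 -0.0444]
   2 [-0.62 -0.23  2.04  0.47  1.04  0.2 ] cost 4.0e-22 dq 0.21 w [227. -67. 582.]
   3 [-0.79 -0.23  2.11  0.67  1.04 -0.02] cost 1.3e-21 dq 0.22 w [208. -99. 556.]
   4 [-0.94 -0.21  2.18  0.85  1.06 -0.22] cost 2.5e-22 dq 0.2 w [ 190. -129.  526.]
   6 [-1.16 -0.1   2.31  1.16  1.15 -0.56] cost 2.6e-23 dq 0.16 w [ 162. -180.  457.]
   7 [-1.23 -0.01  2.36  1.29  1.21 -0.71] cost 6.0e-24 dq 0.15 w [ 152. -201.  419.]
[[ 0.4976  0.8332 -0.2414]
 [ 0.7495 -0.553  -0.3639]
 [-0.4367  0.0002 -0.8996]]
[[ 0.7395  0.6091  0.2866]
 [ 0.6258 -0.7789  0.0407]
 [ 0.248   0.1492 -0.9572]]
```

Good path. I'll run the first two segments, then the third at 8 rows.

Request:
carry_out:
  plan:
    - {"tx": 0, "ty": 0, "tz": 30, "rx": 0, "ry": 0, "rz": 0}
    - {"tx": 0, "ty": 0, "tz": 40, "rx": 0, "ry": 0, "rz": 0}
    - {"tx": 0, "ty": 0, "tz": 40, "rx": 0, "ry": 0, "rz": 0}
    - {"tx": 0, "ty": 0, "tz": 40, "rx": 0, "ry": 0, "rz": 0}
    - {"tx": -11.1, "ty": -33, "tz": 24.3, "rx": 0, "ry": 0, "rz": 0}
    - {"tx": -11.1, "ty": -33, "tz": 24.3, "rx": 0, "ry": 0, "rz": 0}
    - {"tx": -11.1, "ty": -33, "tz": 24.3, "rx": 0, "ry": 0, "rz": 0}
    - {"tx": -11.1, "ty": -33, "tz": 24.3, "rx": 0, "ry": 0, "rz": 0}
    - {"tx": -11.1, "ty": -33, "tz": 24.3, "rx": 0, "ry": 0, "rz": 0}
    - {"tx": -11.1, "ty": -33, "tz": 24.3, "rx": 0, "ry": 0, "rz": 0}
    - {"tx": -11.4, "ty": -33, "tz": 24.3, "rx": 0, "ry": 0, "rz": 0}
    - {"tx": 0, "ty": 0, "tz": 0, "rx": 0, "ry": 0, "rz": 0}

```text
time: 12.7
tool_pos: [364.4, 157.5, 333.6]
tcp_rot: [3.137, 0.448, 0.98]
contact_force: [0.8, 0.6, -2.7]
grip_width: 52.1
finger_force: 29.8
```

Request:
carry_out:
  plan:
    - {"tx": -0.6, "ty": -17.5, "tz": -1.2, "rx": 0.0526, "ry": -0.0731, "rz": -0.0318}
    - {"tx": -0.6, "ty": -17.5, "tz": -1.2, "rx": 0.0526, "ry": -0.0731, "rz": -0.0318}
    - {"tx": -0.6, "ty": -17.5, "tz": -1.2, "rx": 0.0526, "ry": -0.0731, "rz": -0.0318}
    - {"tx": -0.6, "ty": -17.5, "tz": -1.2, "rx": 0.0526, "ry": -0.0731, "rz": -0.0318}
    - {"tx": -0.6, "ty": -17.5, "tz": -1.2, "rx": 0.0526, "ry": -0.0731, "rz": -0.0318}
    - {"tx": -0.6, "ty": -17.5, "tz": -1.2, "rx": 0.0526, "ry": -0.0731, "rz": -0.0318}
    - {"tx": -0.6, "ty": -17.5, "tz": -1.2, "rx": 0.0526, "ry": -0.0731, "rz": -0.0318}
    - {"tx": -0.6, "ty": -17.5, "tz": -1.2, "rx": 0.0526, "ry": -0.0731, "rz": -0.0318}
    - {"tx": 0, "ty": 0, "tz": 0, "rx": 0, "ry": 0, "rz": 0}

```text
time: 13.6
tool_pos: [358.7, 17.5, 319.7]
tcp_rot: [2.989, -0.251, 0.695]
contact_force: [-1.0, 0.2, -3.3]
grip_width: 51.8
finger_force: 29.8
```

Run:
```python
from sim import *
a=np.radians(15);n=np.array([np.cos(a),np.sin(a),0]);ax=np.array([498.5,-108,0])-1.2*n
o=bot.get_obs();print(o['joint_positions'],o['tool_pos'],o['grip_width'])
print("model err",fk(o['joint_positions'],p)[0]-o['tool_pos'])
sim([grasp(ax-90*n+[0,0,290],n,[0,0,-1],.45,-1)],o['joint_positions'])
```

```text
[-0.2714 -0.2285  1.9196  0.1248  1.1832  0.5923] [358.6997  17.5448 319.6944] 51.79706114440925
model err [-23.0601   6.7869   3.4435]
WP [ 426.8 -127.2  281.8] shift [  68.1 -144.8  -37.9] rot [ 0.51   -0.7171 -0.3048] rows 7 per row [  9.7 -20.7  -5.4] [ 0.0729 -0.1024 -0.0435]
   2 [-0.62 -0.23  2.04  0.47  1.04  0.2 ] cost 3.3e-22 dq 0.21 w [226. -68. 582.]
   3 [-0.79 -0.23  2.11  0.67  1.04 -0.02] cost 1.0e-21 dq 0.21 w [ 207. -101.  556.]
   4 [-0.94 -0.21  2.18  0.85  1.07 -0.22] cost 1.8e-22 dq 0.2 w [ 189. -130.  526.]
   6 [-1.16 -0.1   2.31  1.15  1.15 -0.56] cost 2.4e-23 dq 0.16 w [ 162. -180.  457.]
   7 [-1.23 -0.01  2.36  1.29  1.21 -0.71] cost 5.5e-24 dq 0.15 w [ 152. -201.  419.]
```

Request:
carry_out:
  plan:
    - {"tx": 6.8, "ty": -14.5, "tz": -3.8, "rx": 0.051, "ry": -0.0717, "rz": -0.0305}
    - {"tx": 6.8, "ty": -14.5, "tz": -3.8, "rx": 0.051, "ry": -0.0717, "rz": -0.0305}
    - {"tx": 6.8, "ty": -14.5, "tz": -3.8, "rx": 0.051, "ry": -0.0717, "rz": -0.0305}
    - {"tx": 6.8, "ty": -14.5, "tz": -3.8, "rx": 0.051, "ry": -0.0717, "rz": -0.0305}
    - {"tx": 6.8, "ty": -14.5, "tz": -3.8, "rx": 0.051, "ry": -0.0717, "rz": -0.0305}
    - {"tx": 6.8, "ty": -14.5, "tz": -3.8, "rx": 0.051, "ry": -0.0717, "rz": -0.0305}
    - {"tx": 6.8, "ty": -14.5, "tz": -3.8, "rx": 0.051, "ry": -0.0717, "rz": -0.0305}
    - {"tx": 6.8, "ty": -14.5, "tz": -3.8, "rx": 0.051, "ry": -0.0717, "rz": -0.0305}
    - {"tx": 6.8, "ty": -14.5, "tz": -3.8, "rx": 0.051, "ry": -0.0717, "rz": -0.0305}
    - {"tx": 6.9, "ty": -14.3, "tz": -3.7, "rx": 0.051, "ry": -0.0718, "rz": -0.0303}
    - {"tx": 0, "ty": 0, "tz": 0, "rx": 0, "ry": 0, "rz": 0}
    - {"tx": 0, "ty": 0, "tz": 0, "rx": 0, "ry": 0, "rz": 0}

```text
time: 14.8
tool_pos: [428.4, -124.2, 282.1]
tcp_rot: [3.135, -1.119, 0.274]
contact_force: [-0.0, -0.1, -3.1]
grip_width: 51.9
finger_force: 29.8
```

Run:
```python
from sim import *
a=np.radians(15);n=np.array([np.cos(a),np.sin(a),0]);ax=np.array([498.5,-108,0])-1.2*n
o=bot.get_obs();print(o['joint_positions'],o['tool_pos'],o['grip_width'])
sim([grasp(ax+[0,0,165],n,[0,0,-1],.45,-1)],o['joint_positions'])
```

```text
[-1.2283  0.025   2.3605  1.2991  1.198  -0.7488] [ 428.3774 -124.2313  282.0545] 51.8671754072512
WP [ 513.7 -103.9  156.8] shift [  85.3   20.3 -125.2] rot [ 0.003  -0.0009 -0.0063] rows 4 per row [ 21.3   5.1 -31.3] [ 0.0008 -0.0002 -0.0016]
   3 [-0.97  0.26  2.45  1.67  1.02 -1.08] cost 1.9e-28 dq 0.14 w [ 218. -183.  325.]
   4 [-0.9   0.36  2.45  1.81  1.02 -1.21] cost 5.6e-28 dq 0.14 w [ 239. -177.  294.]
```

Request:
carry_out:
  plan:
    - {"tx": 17, "ty": 4, "tz": -25, "rx": 0, "ry": 0, "rz": -0.003}
    - {"tx": 17, "ty": 4, "tz": -25, "rx": 0, "ry": 0, "rz": 0}
    - {"tx": 17, "ty": 4, "tz": -25, "rx": 0, "ry": 0, "rz": 0}
    - {"tx": 17, "ty": 4, "tz": -25, "rx": 0, "ry": 0, "rz": 0}
    - {"tx": 17.3, "ty": 4.3, "tz": -25, "rx": 0, "ry": 0, "rz": 0}
    - {"tx": 0, "ty": 0, "tz": 0, "rx": 0, "ry": 0, "rz": 0}
    - {"tx": 0, "ty": 0, "tz": 0, "rx": 0, "ry": 0, "rz": 0}
    - {"tx": 0, "ty": 0, "tz": 0, "rx": 0, "ry": 0, "rz": 0}

```text
time: 15.6
tool_pos: [513.7, -104.4, 159.5]
tcp_rot: [3.122, -1.123, 0.281]
contact_force: [-0.1, -0.4, -2.9]
grip_width: 52.0
finger_force: 29.8
```

Run:
```python
from sim import *
a=np.radians(15);n=np.array([np.cos(a),np.sin(a),0]);ax=np.array([498.5,-108,0])-1.2*n
o=bot.get_obs();print(o['joint_positions'],o['tool_pos'],o['grip_width'])
t,R=grasp(ax+[0,0,165],n,[0,0,-1],.45,-1);step(t,R)
for nme in("top","side"):
    im=bot.capture(nme)[:,:,::-1];c=proj(nme,[[498,-108,120]])[0];cv2.imwrite(f"pics/g_{nme}.png",im)
    globals()[nme]=crop(im,c,66,100,6)
cv2.imwrite("pics/g1.png",np.hstack([top,side]))
```

```text
[-0.906   0.4659  2.3996  1.8343  1.0316 -1.2837] [ 513.735  -104.3664  159.4987] 51.97952079891571
shift [-0.0426  0.4372 -2.6761] rot [ 0.0074  0.0042 -0.0022] rows>= 0.060928931303962965
```

View pics/g1.png

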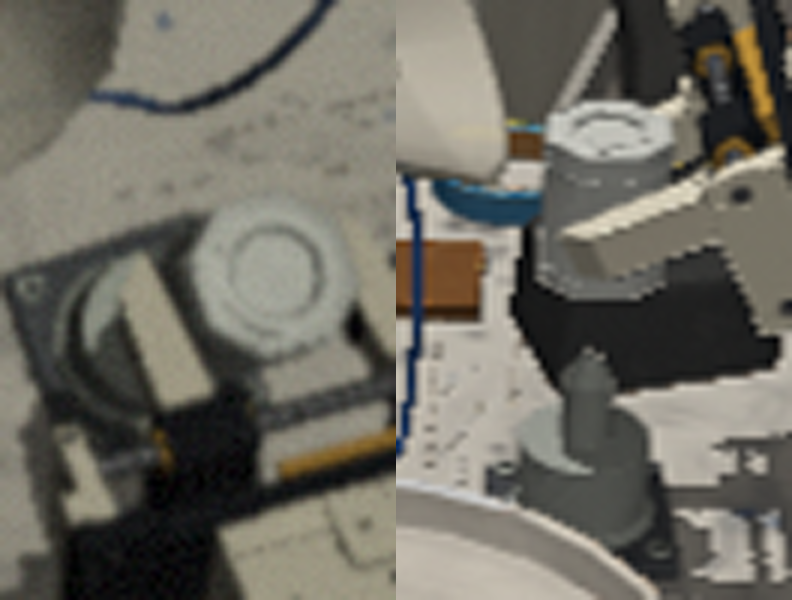

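Run:
```python
from sim import *
pts=[]
for nme,q in(("top",(275,270)),("side",(214,133))):
    c=proj(nme,[[498,-108,120]])[0];x,y=int(c[0]-33),int(c[1]-50);px=((q[0]+.5)/6+x-.5,(q[1]+.5)/6+y-.5);pts.append(px);print(nme,px,ray(nme,px,202))
print(tri(*pts)); o=bot.get_obs();R=Ro.from_euler('xyz',o['tcp_rot']).as_matrix();z,x=R[:,2],R[:,0]
b=np.sin(.45)*z-np.cos(.45)*x; print("b",b,"gripc",o['tool_pos']-18.8*z,o['time'])
```

```text
top (403.4166666666667, 234.58333333333334) [ 497.6191 -110.311   202.    ]
side (318.25, 121.75) [ 497.3365 -104.423   202.    ]
[ 498.3318 -111.2734  198.5587]
b [ 0.0045 -0.0081 -1.    ] gripc [ 497.243  -109.4016  167.679 ] 15.7
```

Request:
carry_out:
  plan:
    - {"tx": 0, "ty": 0.8, "tz": -15, "rx": 0.006, "ry": 0.004, "rz": 0}
    - {"tx": 0, "ty": 0, "tz": -15, "rx": 0, "ry": 0, "rz": 0}
    - {"tx": 0, "ty": 0, "tz": -8, "rx": 0, "ry": 0, "rz": 0}
    - {"tx": 0, "ty": 0, "tz": -8, "rx": 0, "ry": 0, "rz": 0}
    - {"tx": 0, "ty": 0, "tz": -8, "rx": 0, "ry": 0, "rz": 0}
    - {"tx": 0, "ty": 0, "tz": 0, "rx": 0, "ry": 0, "rz": 0}
    - {"tx": 0, "ty": 0, "tz": 0, "rx": 0, "ry": 0, "rz": 0}

```text
time: 16.4
tool_pos: [513.7, -104.5, 104.8]
tcp_rot: [3.141, -1.12, 0.262]
contact_force: [0.5, 0.3, -2.6]
grip_width: 51.9
finger_force: 29.8
```

```bash
cat > st.py <<'E'
from pl import *
o=bot.get_obs();R=Ro.from_euler('xyz',o['tcp_rot']).as_matrix();z,x=R[:,2],R[:,0]
print("b",np.sin(.45)*z-np.cos(.45)*x,"gripc",o['tool_pos']-18.8*z,"F",o['contact_force'],"M",o['moment'],o['grip_width'],o['joint_positions'])
E
python3 st.py
```

```text
b [-0.0006 -0.0005 -1.    ] gripc [ 497.3524 -108.8852  112.9588] F [ 0.4645  0.3453 -2.6364] M [-0.308   1.0617 -0.004 ] 51.901606795283556 [-0.9057  0.6522  2.4209  1.9426  1.0942 -1.5002]
```

Request:
carry_out:
  plan:
    - {"tx": 0, "ty": 0, "tz": -6, "rx": 0, "ry": 0, "rz": 0}
    - {"tx": 0, "ty": 0, "tz": -6, "rx": 0, "ry": 0, "rz": 0}
    - {"tx": 0, "ty": 0, "tz": -5, "rx": 0, "ry": 0, "rz": 0}
    - {"tx": 0, "ty": 0, "tz": -3, "rx": 0, "ry": 0, "rz": 0}
    - {"tx": 0, "ty": 0, "tz": 0, "rx": 0, "ry": 0, "rz": 0}
    - {"tx": 0, "ty": 0, "tz": 0, "rx": 0, "ry": 0, "rz": 0}

```text
time: 17.0
tool_pos: [513.6, -103.8, 83.7]
tcp_rot: [-3.139, -1.119, 0.26]
contact_force: [-0.5, -0.4, -2.7]
grip_width: 52.0
finger_force: 29.8
```

Request:
carry_out:
  plan:
    - {"tx": 0, "ty": 0, "tz": -2, "rx": 0, "ry": 0, "rz": 0}
    - {"tx": 0, "ty": 0, "tz": -2, "rx": 0, "ry": 0, "rz": 0}
    - {"tx": 0, "ty": 0, "tz": 0, "rx": 0, "ry": 0, "rz": 0}
    - {"tx": 0, "ty": 0, "tz": 0, "rx": 0, "ry": 0, "rz": 0}

```text
time: 17.4
tool_pos: [513.6, -103.9, 79.9]
tcp_rot: [-3.14, -1.119, 0.261]
contact_force: [-0.3, -0.9, -3.1]
grip_width: 51.6
finger_force: 29.8
```

```bash
python3 st.py
```

```text
b [-0.0017  0.0004 -1.    ] gripc [ 497.2977 -108.3033   88.0534] F [-0.3267 -0.902  -3.0837] M [-0.3402  1.0942  0.0205] 51.647331166596054 [-0.9048  0.7384  2.4228  1.9825  1.1271 -1.5899]
```

Request:
carry_out:
  plan:
    - {"tx": 0, "ty": 0, "tz": -1, "rx": 0, "ry": 0, "rz": 0}
    - {"tx": 0, "ty": 0, "tz": -1, "rx": 0, "ry": 0, "rz": 0}
    - {"tx": 0, "ty": 0, "tz": 0, "rx": 0, "ry": 0, "rz": 0}
    - {"tx": 0, "ty": 0, "tz": 0, "rx": 0, "ry": 0, "rz": 0}

```text
time: 17.8
tool_pos: [513.8, -103.9, 78.5]
tcp_rot: [-3.141, -1.121, 0.262]
contact_force: [-1.2, 0.0, 5.2]
grip_width: 52.0
finger_force: 29.8
```

Request:
carry_out:
  plan:
    - {"tx": 0, "ty": 0, "tz": -1, "rx": 0, "ry": 0, "rz": 0}
    - {"tx": 0, "ty": 0, "tz": 0, "rx": 0, "ry": 0, "rz": 0}
    - {"tx": 0, "ty": 0, "tz": 0, "rx": 0, "ry": 0, "rz": 0}

```text
time: 18.1
tool_pos: [513.8, -103.6, 78.1]
tcp_rot: [-3.141, -1.122, 0.263]
contact_force: [-5.0, 0.9, 9.8]
grip_width: 52.4
finger_force: 29.8
```

Request:
carry_out:
  plan:
    - {"tx": 0, "ty": 0, "tz": -1, "rx": 0, "ry": 0, "rz": 0}
    - {"tx": 0, "ty": 0, "tz": 0, "rx": 0, "ry": 0, "rz": 0}
    - {"tx": 0, "ty": 0, "tz": 0, "rx": 0, "ry": 0, "rz": 0}

```text
time: 18.4
tool_pos: [513.7, -103.3, 77.6]
tcp_rot: [-3.141, -1.123, 0.263]
contact_force: [-9.3, 1.0, 12.7]
grip_width: 51.6
finger_force: 30.0
```

```bash
python3 st.py
```

```text
b [ 0.0023  0.0009 -1.    ] gripc [ 497.367  -107.6977   85.7606] F [-9.2958  0.9578 12.6685] M [ 0.0658 -0.5563  0.2193] 51.56689945715081 [-0.9051  0.7504  2.4241  1.9874  1.1364 -1.6039]
```

Request:
carry_out:
  plan:
    - {"tx": -0.5, "ty": 0, "tz": -1, "rx": 0, "ry": 0, "rz": 0}
    - {"tx": 0, "ty": 0, "tz": 0, "rx": 0, "ry": 0, "rz": 0}
    - {"tx": 0, "ty": 0, "tz": 0, "rx": 0, "ry": 0, "rz": 0}

```text
time: 18.7
tool_pos: [513.6, -103.3, 77.5]
tcp_rot: [3.14, -1.126, 0.265]
contact_force: [-9.0, 0.8, 18.8]
grip_width: 51.7
finger_force: 30.0
```

Request:
carry_out:
  plan:
    - {"tx": -0.5, "ty": 0, "tz": -1.5, "rx": 0, "ry": 0, "rz": 0}
    - {"tx": 0, "ty": 0, "tz": 0, "rx": 0, "ry": 0, "rz": 0}
    - {"tx": 0, "ty": 0, "tz": 0, "rx": 0, "ry": 0, "rz": 0}

```text
time: 19.0
tool_pos: [513.6, -103.1, 77.3]
tcp_rot: [3.139, -1.129, 0.266]
contact_force: [-9.1, 1.0, 25.3]
grip_width: 51.6
finger_force: 30.0
```

```bash
python3 st.py
python3 - <<'E'
from pl import *
for nme in("top","side"):
    im=bot.capture(nme)[:,:,::-1];c=proj(nme,[[498,-108,85]])[0]
    globals()[nme]=crop(im,c,66,90,6)
cv2.imwrite("pics/g2.png",np.hstack([top,side]))
E
```

```text
b [ 0.0085  0.0011 -1.    ] gripc [ 497.2141 -107.5563   85.3721] F [-9.0818  0.9535 25.3352] M [ 0.753  -2.1161  0.2922] 51.5790137901264 [-0.9076  0.7579  2.426   1.9889  1.1461 -1.6149]
```

View pics/g2.png

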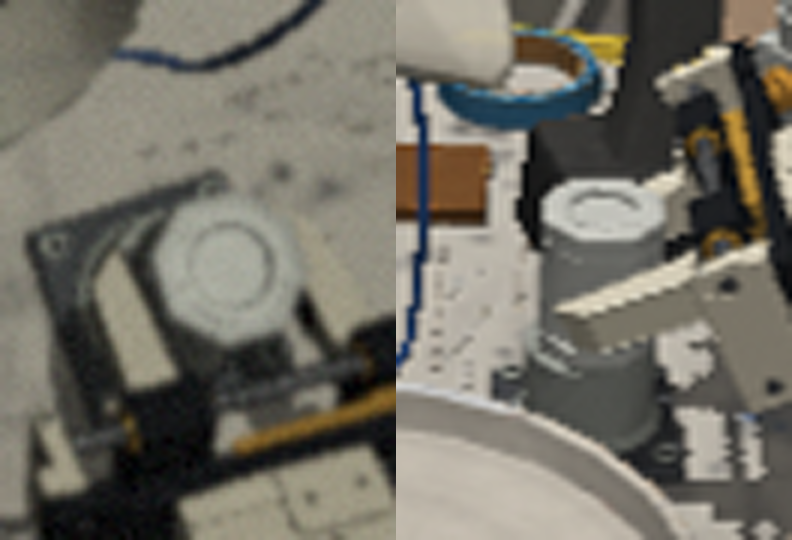

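Seated: the rim is down on the boss with the dish facing up. I'll level the slight load tilt and press more firmly.

Request:
carry_out:
  plan:
    - {"tx": 0, "ty": 0, "tz": -1, "rx": 0, "ry": 0.008, "rz": 0}
    - {"tx": 0, "ty": 0, "tz": 0, "rx": 0, "ry": 0, "rz": 0}
    - {"tx": 0, "ty": 0, "tz": 0, "rx": 0, "ry": 0, "rz": 0}
    - {"tx": 0, "ty": 0, "tz": 0, "rx": 0, "ry": 0, "rz": 0}

```text
time: 19.5
tool_pos: [513.6, -103.1, 77.2]
tcp_rot: [-3.14, -1.123, 0.262]
contact_force: [-15.8, 0.1, 32.5]
grip_width: 51.8
finger_force: 30.0
```

```bash
python3 st.py
```

```text
b [ 0.0023  0.0012 -1.    ] gripc [ 497.2567 -107.5473   85.3085] F [-15.8354   0.1157  32.5152] M [ 0.9283 -2.8211  0.4112] 51.83094333440731 [-0.9052  0.7521  2.4245  1.988   1.1372 -1.6057]
```

Request:
carry_out:
  plan:
    - {"tx": -1, "ty": 0, "tz": -1, "rx": 0, "ry": 0.001, "rz": 0}
    - {"tx": 0, "ty": 0, "tz": 0, "rx": 0, "ry": 0, "rz": 0}
    - {"tx": 0, "ty": 0, "tz": 0, "rx": 0, "ry": 0, "rz": 0}
    - {"tx": 0, "ty": 0, "tz": 0, "rx": 0, "ry": 0, "rz": 0}
    - {"tx": 0, "ty": 0, "tz": 0, "rx": 0, "ry": 0, "rz": 0}

```text
time: 20.0
tool_pos: [513.6, -103.2, 77.2]
tcp_rot: [3.14, -1.126, 0.265]
contact_force: [-5.4, 3.3, 33.7]
grip_width: 51.6
finger_force: 30.0
```

```bash
python3 st.py
```

```text
b [ 0.005   0.0007 -1.    ] gripc [ 497.1769 -107.5809   85.2936] F [-5.3823  3.2573 33.7356] M [ 1.2502 -3.6532  0.2953] 51.5921463799199 [-0.9066  0.7546  2.425   1.9876  1.1409 -1.6099]
```

Request:
carry_out:
  plan:
    - {"tx": 1, "ty": 0, "tz": 3, "rx": 0, "ry": -0.005, "rz": 0}
    - {"tx": 1, "ty": 0, "tz": 4, "rx": 0, "ry": -0.004, "rz": 0}
    - {"tx": 0, "ty": 0, "tz": 8, "rx": 0, "ry": 0, "rz": 0}
    - {"tx": 0, "ty": 0, "tz": 15, "rx": 0, "ry": 0, "rz": 0}
    - {"tx": 0, "ty": 0, "tz": 20, "rx": 0, "ry": 0, "rz": 0}
    - {"tx": 0, "ty": 0, "tz": 25, "rx": 0, "ry": 0, "rz": 0}
    - {"tx": 0, "ty": 0, "tz": 25, "rx": 0, "ry": 0, "rz": 0}
    - {"tx": 0, "ty": 0, "tz": 0, "rx": 0, "ry": 0, "rz": 0}
    - {"tx": 0, "ty": 0, "tz": 0, "rx": 0, "ry": 0, "rz": 0}

```text
time: 20.9
tool_pos: [513.4, -104.0, 171.3]
tcp_rot: [3.14, -1.118, 0.264]
contact_force: [-0.0, -0.6, -2.9]
grip_width: 51.8
finger_force: 30.0
```

```bash
python3 st.py
python3 - <<'E'
from sim import *
a=np.radians(15);n=np.array([np.cos(a),np.sin(a),0]);c=np.array([498.5,-108,245])-30*n
o=bot.get_obs();R0=Ro.from_euler('xyz',o['tcp_rot'])
tf,Rf=grasp(c,n,[0,0,1],.45,-1); tg,Rg=grasp(c,n,[0,0,-1],.45,-1)
H=lambda k:(c+18.8*(Ro.from_rotvec(k*np.pi*n)*Rg).as_matrix()[:,2],Ro.from_rotvec(k*np.pi*n)*Rg)
sim([H(0),H(.5),H(1)],o['joint_positions']);print(np.abs(H(1)[1].as_matrix()-Rf.as_matrix()).max())
E
```

```text
b [-0.002  -0.0015 -1.    ] gripc [ 497.072  -108.3674  179.5144] F [-0.0207 -0.5979 -2.8976] M [-0.3157  1.0456  0.046 ] 51.76100031510246 [-0.9049  0.4227  2.3894  1.8002  1.0146 -1.2139]
WP [ 485.9 -111.4  236.8] shift [-27.5  -7.4  65.5] rot [ 0.0015 -0.002  -0.0006] rows 2 per row [-13.8  -3.7  32.8] [ 0.0007 -0.001  -0.0003]
   1 [-0.95  0.22  2.41  1.65  1.01 -1.01] cost 2.5e-30 dq 0.21 w [ 225. -181.  342.]
   2 [-1.    0.13  2.38  1.54  1.03 -0.86] cost 5.5e-27 dq 0.14 w [ 212. -185.  374.]
WP [ 483.8 -103.5  245. ] shift [-2.1  7.9  8.2] rot [1.5173 0.4066 0.    ] rows 12 per row [-0.2  0.7  0.7] [0.1264 0.0339 0.    ]
   3 [-1.05  0.22  2.3   1.38  1.19 -0.46] cost 8.4e-30 dq 0.12 w [ 225. -234.  366.]
   6 [-1.08  0.33  2.25  1.32  1.36 -0.15] cost 2.5e-30 dq 0.1 w [ 236. -275.  338.]
   9 [-1.09  0.45  2.23  1.31  1.51  0.1 ] cost 1.7e-31 dq 0.08 w [ 243. -301.  295.]
   12 [-1.1   0.57  2.24  1.34  1.65  0.32] cost 3.9e-30 dq 0.07 w [ 245. -310.  245.]
WP [ 485.9 -111.4  253.2] shift [ 2.1 -7.9  8.2] rot [1.5173 0.4066 0.    ] rows 12 per row [ 0.2 -0.7  0.7] [0.1264 0.0339 0.    ]
   3 [-1.09  0.68  2.29  1.4   1.77  0.53] cost 5.2e-30 dq 0.07 w [ 243. -301.  195.]
   6 [-1.08  0.79  2.36  1.47  1.88  0.73] cost 7.1e-27 dq 0.07 w [ 236. -275.  152.]
   9 [-1.05  0.87  2.46  1.57  1.99  0.93] cost 2.5e-23 dq 0.07 w [ 225. -234.  124.]
   12 [-1.    0.94  2.58  1.69  2.1   1.15] cost 3.8e-18 dq 0.08 w [ 212. -185.  116.]
4.440892098500626e-16
```

Request:
carry_out:
  plan:
    - {"tx": -5, "ty": -1.5, "tz": 20, "rx": 0, "ry": 0, "rz": 0}
    - {"tx": -7, "ty": -2, "tz": 20, "rx": 0, "ry": 0, "rz": 0}
    - {"tx": -8, "ty": -2, "tz": 15, "rx": 0, "ry": 0, "rz": 0}
    - {"tx": -7.5, "ty": -2, "tz": 10, "rx": 0, "ry": 0, "rz": 0}
    - {"tx": 0, "ty": 0, "tz": 0, "rx": 0, "ry": 0, "rz": 0}

```text
time: 21.4
tool_pos: [485.7, -111.8, 236.0]
tcp_rot: [-3.139, -1.119, 0.26]
contact_force: [0.1, 0.8, -2.9]
grip_width: 51.9
finger_force: 30.0
```

Request:
carry_out:
  plan:
    - {"tx": -0.2, "ty": 0.7, "tz": 0.7, "rx": 0.1264, "ry": 0.0339, "rz": 0}
    - {"tx": -0.2, "ty": 0.7, "tz": 0.7, "rx": 0.1264, "ry": 0.0339, "rz": 0}
    - {"tx": -0.2, "ty": 0.7, "tz": 0.7, "rx": 0.1264, "ry": 0.0339, "rz": 0}
    - {"tx": -0.2, "ty": 0.7, "tz": 0.7, "rx": 0.1264, "ry": 0.0339, "rz": 0}
    - {"tx": -0.2, "ty": 0.7, "tz": 0.7, "rx": 0.1264, "ry": 0.0339, "rz": 0}
    - {"tx": -0.2, "ty": 0.7, "tz": 0.7, "rx": 0.1264, "ry": 0.0339, "rz": 0}
    - {"tx": -0.2, "ty": 0.7, "tz": 0.7, "rx": 0.1264, "ry": 0.0339, "rz": 0}
    - {"tx": -0.2, "ty": 0.7, "tz": 0.7, "rx": 0.1264, "ry": 0.0339, "rz": 0}
    - {"tx": -0.2, "ty": 0.7, "tz": 0.7, "rx": 0.1264, "ry": 0.0339, "rz": 0}
    - {"tx": -0.2, "ty": 0.7, "tz": 0.7, "rx": 0.1264, "ry": 0.0339, "rz": 0}
    - {"tx": 0, "ty": 0.7, "tz": 0.7, "rx": 0.1264, "ry": 0.0339, "rz": 0}
    - {"tx": 0, "ty": 0.7, "tz": 0.7, "rx": 0.1264, "ry": 0.0339, "rz": 0}

```text
time: 22.6
tool_pos: [484.7, -103.5, 243.2]
tcp_rot: [-1.567, 0.006, -0.859]
contact_force: [0.3, -0.6, -3.3]
grip_width: 51.9
finger_force: 30.0
```

Request:
carry_out:
  plan:
    - {"tx": 0.2, "ty": -0.7, "tz": 0.7, "rx": 0.1264, "ry": 0.0339, "rz": 0}
    - {"tx": 0.2, "ty": -0.7, "tz": 0.7, "rx": 0.1264, "ry": 0.0339, "rz": 0}
    - {"tx": 0.2, "ty": -0.7, "tz": 0.7, "rx": 0.1264, "ry": 0.0339, "rz": 0}
    - {"tx": 0.2, "ty": -0.7, "tz": 0.7, "rx": 0.1264, "ry": 0.0339, "rz": 0}
    - {"tx": 0.2, "ty": -0.7, "tz": 0.7, "rx": 0.1264, "ry": 0.0339, "rz": 0}
    - {"tx": 0.2, "ty": -0.7, "tz": 0.7, "rx": 0.1264, "ry": 0.0339, "rz": 0}
    - {"tx": 0.2, "ty": -0.7, "tz": 0.7, "rx": 0.1264, "ry": 0.0339, "rz": 0}
    - {"tx": 0.2, "ty": -0.7, "tz": 0.7, "rx": 0.1264, "ry": 0.0339, "rz": 0}
    - {"tx": 0.2, "ty": -0.7, "tz": 0.7, "rx": 0.1264, "ry": 0.0339, "rz": 0}
    - {"tx": 0.2, "ty": -0.7, "tz": 0.7, "rx": 0.1264, "ry": 0.0339, "rz": 0}
    - {"tx": 0.2, "ty": -0.7, "tz": 0.7, "rx": 0.1264, "ry": 0.0339, "rz": 0}
    - {"tx": 0.2, "ty": -0.7, "tz": 0.7, "rx": 0.1264, "ry": 0.0339, "rz": 0}

```text
time: 23.8
tool_pos: [487.2, -112.0, 250.7]
tcp_rot: [0.014, 1.123, 0.271]
contact_force: [-0.1, 0.5, -3.1]
grip_width: 52.0
finger_force: 30.0
```

Request:
carry_out:
  plan:
    - {"tx": 0, "ty": 0, "tz": 0, "rx": 0, "ry": 0, "rz": 0}
    - {"tx": 0, "ty": 0, "tz": 0, "rx": 0, "ry": 0, "rz": 0}
    - {"tx": 0, "ty": 0, "tz": 0, "rx": 0, "ry": 0, "rz": 0}
    - {"tx": 0, "ty": 0, "tz": 0, "rx": 0, "ry": 0, "rz": 0}

```text
time: 24.2
tool_pos: [486.7, -111.8, 253.0]
tcp_rot: [-0.006, 1.119, 0.255]
contact_force: [-0.2, -0.6, -2.9]
grip_width: 51.7
finger_force: 30.0
```

```bash
python3 st.py
python3 - <<'E'
from pl import *
for nme in("top","side"):
    im=bot.capture(nme)[:,:,::-1];c=proj(nme,[[469,-116,265]])[0]
    globals()[nme]=crop(im,c,66,90,6)
cv2.imwrite("pics/f.png",np.hstack([top,side]))
E
```

```text
b [-0.0021  0.0023  1.    ] gripc [ 470.3143 -116.1881  244.7708] F [-0.2428 -0.5967 -2.9449] M [-0.2706  1.1189  0.0022] 51.70023552005111 [-0.9999  1.1045  2.4116  1.6812  2.1015  1.1518]
```

View pics/f.png

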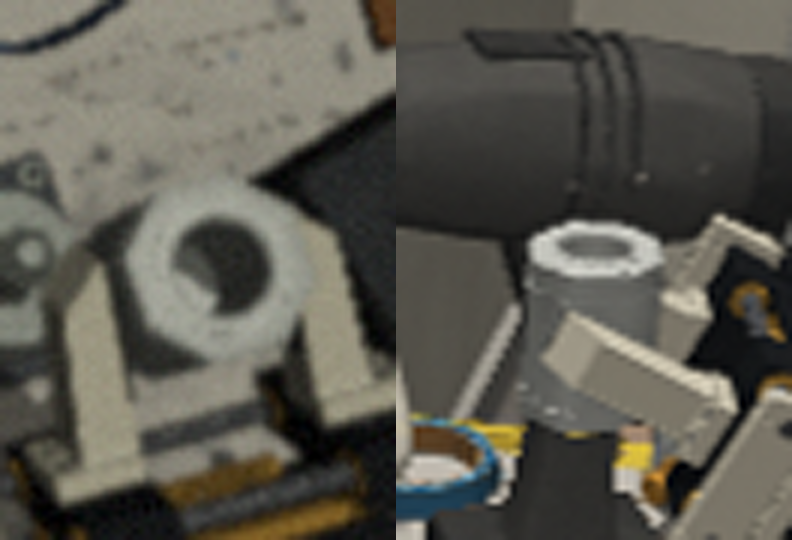

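The deep bore faces straight up, with the housing centre about 245 mm above the bench, held firmly. I'm handing the job in.

```bash
python3 -c "
from plant import bot
print(bot.close_job())"
```

```text
the job is handed in; nothing more can be done
None
```

The bored end was put over the gauge pin and pressed home on the shoulder at about 34 N. The housing was then lifted off, turned over and handed in at 24 s, held bored end straight up with its centre about 245 mm above the bench.

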